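# Stack the slide boxes in the bench vise and crank it snug

### The job

One closed slide box already lies between the jaws of the bench vise. Stack the thick loose slide box squarely on it, then the thin one squarely on top, setting each down rather than dropping it. Then turn the vise crank clockwise until the sliding jaw holds the two lower boxes snugly against the fixed jaw, its sprung face pushed in 3 to 8 mm (never over 10 mm), let go, and leave the glassware, jar and tin where they stand.

Things in the scene. Friction and masses are not known exactly. Their poses are not given: they have to be found in the camera images.
- vise: Grey bench vise fixed to the bench. Origin on the bench under the bed; x runs along the screw from the crank (-x end) to the fixed jaw, z up. Bed top 30 mm above the bench, 70 mm wide. Fixed jaw: face at x = +62 mm, 64 mm wide, top 90 mm above the bench. Screw axis at y = 0, 72 mm above the bench; nut block at x = -125 to -105 mm, top 95 mm above the bench.
- jaw_face (a point): Centre of the pressing face of the sliding jaw, 60 mm above the bench; axes as the vise. The plate is 64 mm wide, from 31 to 90 mm above the bench. At crank 0 the unpressed face is at vise x = -62 mm; it moves 16 mm towards +x per crank turn. A spring (2 N per mm) behind it lets it be pushed back.
- jaw_plate (a joint): How far the sprung face of the sliding jaw is pushed back into its carriage, in m: 0 free, 0.012 at the stop; 0.005 is a force of 10 N.
- crank (a joint): Crank angle a in rad, up to 24; grows as the jaw closes, clockwise seen from the crank end (looking along vise +x). At 0 and every full turn the handle is straight above the screw; handle at vise y = -32 mm * sin(a), z = 72 + 32 mm * cos(a). The crank travels with the jaw, 16 mm towards +x per turn, and stays where it is left.
- crank_grip (a point): Middle of the crank's handle: black free-spinning cylinder, 15 mm diameter, 50 mm long, parallel to the vise's x axis, 32 mm off the screw axis. At vise x = -228 mm + 16 mm per turn of crank; the handle reaches 28 mm from it towards +x (to the crank arm) and 22 mm towards -x (free end).
- box_base: Closed grey slide box lying on the vise bed between the jaws, 84 (x) x 62 (y) x 30 (z) mm, the bottom of the column. Origin at the centre of its underside, z up. Its x axis lies roughly along the vise's x.
- box_thick: Loose closed grey slide box, 84 (x) x 62 (y) x 36 (z) mm: the thicker loose one, about 0.22 kg. Origin at the centre of its underside, z up. Grasp across its 62 mm width (y).
- box_thin: Loose closed grey slide box, 84 (x) x 62 (y) x 22 (z) mm: the thinner loose one, about 0.15 kg. Origin at the centre of its underside, z up. Grasp across its 62 mm width (y).
- reagent_bottle: Bystander: stoppered amber glass bottle, 60 mm diameter, 122 mm high, standing next to the thick loose box. Origin at the centre of its underside.
- beaker: Bystander: open white cup, 68 mm diameter, 95 mm high, standing next to the thin loose box. Origin at the centre of its underside.
- jar: Bystander: lidded glass jar, 54 mm diameter, 65 mm high, beside the vise on the robot's side. Origin at the centre of its underside.
- tin: Bystander: closed tin, 68 mm diameter, 80 mm high, beside the vise on the far side. Origin at the centre of its underside.

How it is judged:
On the way, in this order (a step that is already met when the one before it is completed fails the run):
1. the thick loose box rests squarely on the box in the vise (centres within 7 mm, turned less than 0.1 rad apart), released (horizontal distance between box_thick and box_base below 0.007 m and angle between the x axis of box_thick and the x axis of box_base, either way round below 0.1 rad and angle between the z axis of box_thick and the z axis of box_base, either way round below 0.06 rad and z of box_thick in the frame of box_base between 0.027 and 0.033 m and contact force between the fingers and box_thick below 0.1 N), for 0.2 s.
2. the thin box rests squarely on the thick one (centres within 7 mm, turned less than 0.1 rad apart), released (horizontal distance between box_thin and box_thick below 0.007 m and angle between the x axis of box_thin and the x axis of box_thick, either way round below 0.1 rad and angle between the z axis of box_thin and the z axis of box_thick, either way round below 0.06 rad and z of box_thin in the frame of box_thick between 0.033 and 0.039 m and contact force between the fingers and box_thin below 0.1 N), for 0.2 s.
3. after that, the crank has closed the jaw until its sprung face is pushed back more than 3 mm (value of joint jaw_plate above 0.003 m), for 0.2 s.
At the end, for the whole second after the job is handed in: Column of base, thick, thin box, each within 7 mm and 0.1 rad of the one below; base and thick box both gripped between the jaws (gaps under 2.5 mm); sprung jaw face pushed back 3 to 8 mm; all at rest, robot touching nothing (horizontal distance between box_thick and box_base below 0.007 m and angle between the x axis of box_thick and the x axis of box_base, either way round below 0.1 rad and angle between the z axis of box_thick and the z axis of box_base, either way round below 0.06 rad and z of box_thick in the frame of box_base between 0.027 and 0.033 m and horizontal distance between box_thin and box_thick below 0.007 m and angle between the x axis of box_thin and the x axis of box_thick, either way round below 0.1 rad and angle between the z axis of box_thin and the z axis of box_thick, either way round below 0.06 rad and z of box_thin in the frame of box_thick between 0.033 and 0.039 m and value of joint jaw_plate between 0.003 and 0.008 m and x of each of box_base, box_thick in the frame of jaw_face below 0.0445 m and x of each of box_base, box_thick in the frame of vise above 0.0175 m and linear speed of each of box_thin, box_thick below 0.02 m/s and contact force between the fingers and anything else below 0.1 N).
It fails at once if the sprung jaw face is pushed back more than 10 mm (overtightened) (value of joint jaw_plate above 0.01 m).
It fails at once if a box is let fall: it moves faster than 0.5 m/s while the fingers do not hold it (a drop of more than about 12 mm) ((contact force between the fingers and box_thick below 0.1 N and linear speed of box_thick above 0.5 m/s) or (contact force between the fingers and box_thin below 0.1 N and linear speed of box_thin above 0.5 m/s)).
It fails at once if a bystander (bottle, cup, jar or tin) is moved more than 20 mm or tipped more than 0.3 rad (distance of any of reagent_bottle, beaker, jar, tin from where it was at the start of the episode above 0.02 m or angle between any of reagent_bottle, beaker, jar, tin's own z axis and vertical above 0.3 rad).
It also fails if it takes over 72 s, if anything falls off the work surface, if the arm or the gripper's body presses on something with over 40 N, if the wrist force passes 120 N, or if a joint passes its speed limit or range.

### The arm

A 6-joint arm with a two-finger parallel gripper is mounted at the origin on the work surface. World frame = base frame: x ahead of the robot, y to its left, z up, the work surface at z = 0. Lengths are in m, angles in rad, forces in N, time in s.
With the tool pointing down it reaches from about 0.35 to 0.775 m from the base axis. Payload 5.5 kg.
Tool frame: the origin (TCP) lies on the centre line of the jaws, within the pads' length; the fingertips stand 11 mm ahead of it and the grasp point (between the pads) lies 8 mm behind it (env.tip_reach is the distance from the TCP to the fingertips, in m); z points along the fingers, x is the direction in which the jaws open and shut, and the axes are right-handed (so a half turn about z gives the same grasp; the last joint's range is limited). The gripper opens to 85 mm and grips with 20 to 120 N. Pads are 22 mm wide; open, the fingers measure 114 mm over their backs; the gripper's body (76 mm by 85 mm) begins 54 mm behind the grasp point. The pads swing forward as they close: fully open they stand 13 mm farther back than shut.
Start: joints at [1.192, 0.313, 0.046, 1.304, 0, 1.431], TCP at [0.136, 0.559, 0.242] pointing down, gripper open.
Joint ranges: [-2.76, 2.76], [-0.86, 1.69], [-1.03, 1.26], [-2.2, 2.34], [-1.47, 1.5], [-3.14, 3.14]. Speed limits (rad/s): [2.57, 2.57, 3.14, 3.14, 3.14, 3.14].

### API

Orientations are given as a unit quaternion [w, x, y, z].
In Python, from workcell import env gives the robot as it stands.
- The arm moves only by the tool carry_out, never from a script. Its argument "moves" is one flat list of numbers, 7 for each row, row after row: the gripper command: -1 is shut, 1 is fully open, values between are in proportion, then the shift along the tool's x, y, z in m, then the turn, a rotation vector about the tool's x, y, z in degrees. A call has exactly 5 rows; each row shifts and turns the pose as measured when the row begins, along the tool's axes as they then stand; what a row does not reach is not made up. A row lasts 1/8 s, in which the tool goes at most 62.5 mm and 10.7 degrees, less where a joint would pass 70% of its speed; a pose out of reach is approached as far as the arm can. A call is refused whole if a number of a shift passes 0.0625 or a number of a turn 10.7, either way. A call with a gripper value outside its range is refused whole. The fingers move at their own pace and stop on an object; "squeeze" is the grip in N (left out, the last holds). Time passes only in rows, so rows that do not move let the fingers close, or fill a call up. It gives the time, the measured TCP pose, the force and the opening at its end, in the units of the state.
- env.get_state(): the state, without advancing time (a new reading comes with each control period).
- env.read_camera(name): name is "side" or "top" or "wrist"; returns the picture (480x640x3 uint8, red, green, blue); there is no depth.
- env.calibration(name): a dict with "camera_matrix" (3x3 intrinsics, pixels), "k1" (the pictures are not rectified: a ray, as slopes to the right and down, at radius r is drawn at 1 + k1 r^2 times it, then the intrinsics apply), "rvec" (rotation vector, rad) and "tvec" (3), from world to camera coordinates, as OpenCV has them; the wrist camera has in their place "hand_eye" (4x4, takes a point from camera to tool coordinates, whose origin is the TCP and whose axes are the tool frame's). Camera axes: x right, y down, z forward; pixel columns grow to the right and rows downward; lengths in m; the calibration is good to about 2 mm. A picture is of the moment at which its call begins: read the wrist's pose just before it. calibration takes no time and is no camera call.
- env.hand_in(): hands the job in, once; it reports no verdict.
The state is a dict: "clock": time; "joint_pos": joint angles; "qvel": joint speeds; "tau": joint torques, N m; "tcp_pos": TCP position; "orientation": TCP orientation; "wrist_force": force on the tool from outside, world axes, zero at the start; "ft_torque": the same for the moment, N m; "finger_gap": finger opening in m.
Only numpy, scipy, OpenCV 4.12 (cv2) and the standard library are available. Lean on these libraries where they do the work, as an engineer would, in place of code of your own. Each camera call takes 0.05 s, during which the arm holds its last target. There are 200 camera calls.

## Working session

There is one attempt and no reset: what is moved stays moved. The work goes in short steps, Python scripts to look and compute and a tool call to move; the robot and the scene stay as the last step left them, time stands still between calls to the robot, and variables do not carry over. Pictures are saved under pics/ and viewed, about 8 in all and at most 12, crops included, and the job is handed in when it is done.

Besides the shell and the picture viewer there is one more tool, called as name(argument=value, ...) on one line, values as JSON. carry_out: Moves the arm, as the interface text tells. Its arguments: {"type":"object","properties":{"moves":{"type":"array"},"squeeze":{"type":"number"}},"required":["moves"]}

```bash
mkdir -p pics; ls; python3 - <<'E'
from workcell import env
import cv2,numpy as np
print(env.get_state(), env.tip_reach)
for n in ("top","side","wrist"):
    print(n,env.calibration(n))
    cv2.imwrite(f"pics/{n}0.png",env.read_camera(n)[:,:,::-1])
E
```

```text
pics
{'clock': 0.0, 'joint_pos': array([1.19238301e+00, 3.13996461e-01, 4.49662054e-02, 1.30358306e+00,
       9.87242252e-07, 1.43120963e+00]), 'qvel': array([-0.00359969,  0.00039565,  0.00059808,  0.000967  ,  0.0007297 ,
        0.00050103]), 'tau': array([ 6.27080613e-05, -4.80628896e+01,  2.98531079e+01,  1.93609216e-02,
       -1.45004640e-05, -9.46326622e-06]), 'tcp_pos': array([0.13584237, 0.55821906, 0.24140586]), 'orientation': array([ 4.56020384e-04,  7.86308365e-01,  6.17833577e-01, -7.85751285e-04]), 'wrist_force': array([-0.40669929,  0.44881213, -0.04818518]), 'ft_torque': array([ 0.05870561,  0.00812328, -0.01002256]), 'finger_gap': 0.08561468239963552} 0.011
top {'camera_matrix': array([[472.66199757,   0.        , 322.05175811],
       [  0.        , 472.66199757, 234.04040467],
       [  0.        ,   0.        ,   1.        ]]), 'k1': 0.0023423385653276296, 'rvec': array([ 2.15682647, -2.11473785,  0.2114476 ]), 'tvec': array([-0.01649892,  0.49346866,  1.14917094])}
side {'camera_matrix': array([[454.54607816,   0.        , 321.58311073],
       [  0.        , 454.54607816, 236.96807482],
       [  0.        ,   0.        ,   1.        ]]), 'k1': -0.1107832059906247, 'rvec': array([ 0.03258693, -2.90645673,  1.12238447]), 'tvec': array([0.50481068, 0.07531721, 1.1142324 ])}
wrist {'camera_matrix': array([[357.07529975,   0.        , 318.34868536],
       [  0.        , 357.07529975, 239.17054235],
       [  0.        ,   0.        ,   1.        ]]), 'k1': -0.017903792353544723, 'hand_eye': array([[ 9.99999717e-01,  6.21779504e-04,  4.22952370e-04,
         3.68362314e-04],
       [-7.13779980e-04,  9.61836871e-01,  2.73622595e-01,
        -7.11902998e-02],
       [-2.36678262e-04, -2.73622820e-01,  9.61837043e-01,
        -1.32208436e-01],
       [ 0.00000000e+00,  0.00000000e+00,  0.00000000e+00,
         1.00000000e+00]])}
```

View pics/top0.png

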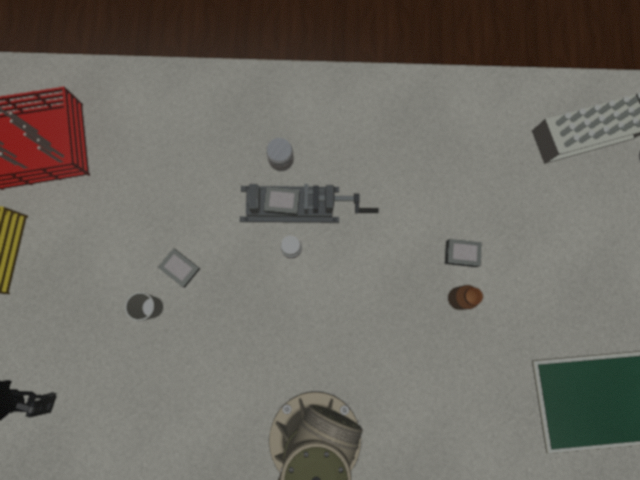

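View pics/side0.png

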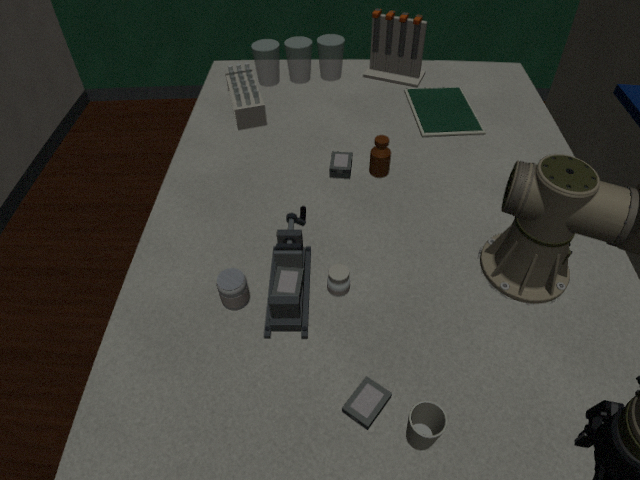

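Top view: thick box at (464,252) with the bottle at (466,297), thin box at (179,267) with the cup at (143,306). The vise is around (290,203), crank to the right (vise +x = world +y), tin at (279,153), jar at (291,245). The side view agrees, with the handle above the screw and a little to the robot's side.

```bash
cat > h.py <<'E'
from workcell import env
import cv2,numpy as np
from scipy.spatial.transform import Rotation as R
def cam(n,st=None):
    c=env.calibration(n);K=c["camera_matrix"]
    if n=="wrist":
        T=np.eye(4);q=st["orientation"];T[:3,:3]=R.from_quat(np.r_[q[1:],q[0]]).as_matrix();T[:3,3]=st["tcp_pos"]
        M=T@c["hand_eye"];return K,c["k1"],M[:3,:3],M[:3,3]
    r=R.from_rotvec(c["rvec"]).as_matrix();return K,c["k1"],r.T,-r.T@c["tvec"]
def ray(C,px):
    K,k,Rm,o=C;d=np.array([(px[0]-K[0,2])/K[0,0],(px[1]-K[1,2])/K[1,1]]);u=d.copy()
    for _ in range(8): u=d/(1+k*(u@u))
    v=Rm@np.r_[u,1];return o,v
def onz(C,px,z):
    o,v=ray(C,px);return o+v*(z-o[2])/v[2]
def proj(C,P):
    K,k,Rm,o=C;p=Rm.T@(np.asarray(P,float)-o);u=p[:2]/p[2];u=u*(1+k*(u@u));return K[:2,:2]@u+K[:2,2]
def two(C1,p1,C2,p2):
    o1,v1=ray(C1,p1);o2,v2=ray(C2,p2)
    s=np.linalg.lstsq(np.c_[v1,-v2],o2-o1,rcond=None)[0];a=o1+s[0]*v1;b=o2+s[1]*v2
    return (a+b)/2,np.linalg.norm(a-b)
def step(p,yaw_x):
    """tool-frame shift and turn from now to tcp p with tool x at world angle yaw_x (mod pi), pointing down"""
    st=env.get_state();q=st["orientation"];A=R.from_quat(np.r_[q[1:],q[0]])
    x=np.array([np.cos(yaw_x),np.sin(yaw_x),0])
    if x@A.as_matrix()[:,0]<0:x=-x
    z=np.array([0,0,-1.]);B=R.from_matrix(np.c_[x,np.cross(z,x),z])
    print("shift",A.inv().apply(np.asarray(p)-st["tcp_pos"]).round(4),"turn",np.degrees((A.inv()*B).as_rotvec()).round(2),"tcp",st["tcp_pos"].round(4),"t",st["clock"])
def snap(n,f):
    st=env.get_state();im=env.read_camera(n)[:,:,::-1].copy();cv2.imwrite(f"pics/{f}.png",im)
    return im,cam(n,st)
E
python3 - <<'E'
from h import *
C=cam("top")
for n,p,z in [("thick",(464,252),.036),("thin",(179,267),.022),("bottle",(472,294),.122),("cup",(148,306),.095),("vise base",(282,201),.06),("tin",(279,150),.08),("jar",(291,244),.065),("crankarm",(357,205),.08),("handle",(368,210),.08),("handle end",(378,210),.1),
 ("nutL",(324,186),.03),("bedcornerL",(242,221),.0),("bedcornerR",(338,221),.0)]:
    print(n,onz(C,p,z).round(3))
a=cv2.imread("pics/top0.png");b=cv2.imread("pics/side0.png")
cv2.imwrite("pics/c1.png",np.hstack([cv2.resize(a[170:240,230:390],None,fx=4,fy=4,interpolation=3)[:,:640]]))
A=cv2.resize(a[175:230,235:385],(600,220),interpolation=2);B=cv2.resize(b[200:340,215:365],(600,560),interpolation=2)[:340]
D=np.hstack([cv2.resize(a[230:290,430:500],(300,257)),cv2.resize(a[230:330,120:220],(300,257))])
cv2.imwrite("pics/c1.png",np.vstack([A,B])[:600])
step([.45,-.36,.2],0)
E
```

```text
thick [ 0.457 -0.368  0.036]
thin [0.405 0.353 0.022]
bottle [ 0.346 -0.356  0.122]
cup [0.305 0.397 0.095]
vise base [0.573 0.096 0.06 ]
tin [0.701 0.106 0.08 ]
jar [0.463 0.07  0.065]
crankarm [ 0.562 -0.092  0.08 ]
handle [ 0.55  -0.119  0.08 ]
handle end [ 0.546 -0.141  0.1  ]
nutL [ 0.624 -0.01   0.03 ]
bedcornerL [0.532 0.203 0.   ]
bedcornerR [ 0.538 -0.049  0.   ]
shift [-0.8179  0.5224  0.0426] turn [4.000e-02 7.000e-02 7.632e+01] tcp [0.1359 0.5583 0.2416] t 0.15
```

View pics/c1.png

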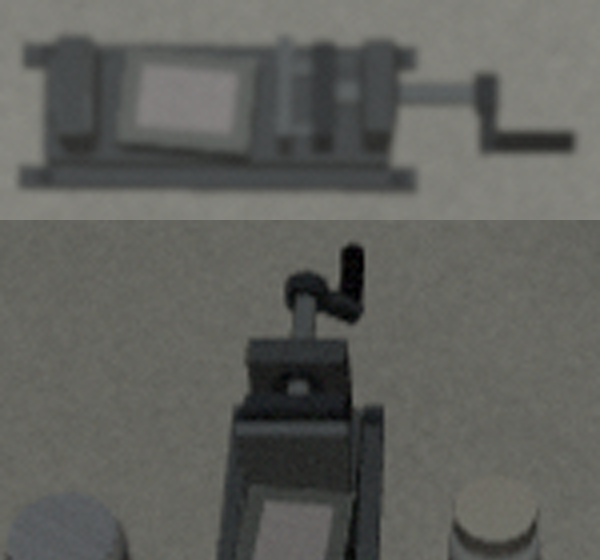

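```bash
cat >> h.py <<'E'
def plan(wps,g=1):
    """wps: list of (p,yaw_x,nrows); prints rows gripper,shift,turn in tool axes"""
    st=env.get_state();q=st["orientation"];A=R.from_quat(np.r_[q[1:],q[0]]);p0=st["tcp_pos"];out=[]
    print("tcp",p0.round(4),"yaw",np.degrees(np.arctan2(*A.as_matrix()[[1,0],0])).round(2),"t",round(st["clock"],2),"gap",round(st["finger_gap"],4))
    for p,yaw,n in wps:
        x=np.array([np.cos(yaw),np.sin(yaw),0])
        if x@A.as_matrix()[:,0]<0:x=-x
        z=np.array([0,0,-1.]);B=R.from_matrix(np.c_[x,np.cross(z,x),z]);p=np.asarray(p,float)
        w=(A.inv()*B).as_rotvec()/n
        for i in range(n):
            s=A.inv().apply((p-p0)/n);out.append([g,*s.round(4),*np.degrees(w).round(1)]);A=A*R.from_rotvec(w)
        p0=p
    for r in out: print([float(v) for v in r])
E
python3 - <<'E'
from h import *
plan([([.42,.12,.24],0,9),([.457,-.33,.24],0,8)])
E
```

```text
tcp [0.1359 0.5583 0.2416] yaw 76.32 t 0.15 gap 0.0851
[1.0, -0.0399, 0.0422, 0.0002, 0.0, 0.0, 8.5]
[1.0, -0.0332, 0.0476, 0.0002, 0.0, 0.0, 8.5]
[1.0, -0.0258, 0.052, 0.0002, 0.0, 0.0, 8.5]
[1.0, -0.0179, 0.0552, 0.0002, 0.0, 0.0, 8.5]
[1.0, -0.0095, 0.0573, 0.0002, 0.0, 0.0, 8.5]
[1.0, -0.001, 0.058, 0.0002, 0.0, 0.0, 8.5]
[1.0, 0.0076, 0.0575, 0.0002, 0.0, 0.0, 8.5]
[1.0, 0.016, 0.0558, 0.0002, 0.0, 0.0, 8.5]
[1.0, 0.024, 0.0528, 0.0002, 0.0, 0.0, 8.5]
[1.0, 0.0046, 0.0562, -0.0, -0.0, -0.0, 0.0]
[1.0, 0.0046, 0.0562, -0.0, -0.0, -0.0, 0.0]
[1.0, 0.0046, 0.0562, -0.0, -0.0, -0.0, 0.0]
[1.0, 0.0046, 0.0562, -0.0, -0.0, -0.0, 0.0]
[1.0, 0.0046, 0.0562, -0.0, -0.0, -0.0, 0.0]
[1.0, 0.0046, 0.0562, -0.0, -0.0, -0.0, 0.0]
[1.0, 0.0046, 0.0562, -0.0, -0.0, -0.0, 0.0]
[1.0, 0.0046, 0.0562, -0.0, -0.0, -0.0, 0.0]
```

carry_out(moves=[1, -0.04, 0.042, 0, 0, 0, 8.5, 1, -0.033, 0.048, 0, 0, 0, 8.5, 1, -0.026, 0.052, 0, 0, 0, 8.5, 1, -0.018, 0.055, 0, 0, 0, 8.5, 1, -0.0095, 0.057, 0, 0, 0, 8.5], squeeze=30)

```text
clock: 0.78
tcp_pos: [0.2935, 0.3099, 0.2394]
orientation: [0.001, 0.959, 0.284, -0.001]
wrist_force: [-0.1, 0.9, -0.1]
finger_gap: 0.0851
```

carry_out(moves=[1, -0.001, 0.058, 0, 0, 0, 8.5, 1, 0.0076, 0.0575, 0, 0, 0, 8.5, 1, 0.016, 0.056, 0, 0, 0, 8.5, 1, 0.024, 0.053, 0, 0, 0, 8.5, 1, 0.0046, 0.056, 0, 0, 0, 0])

```text
clock: 1.4
tcp_pos: [0.4215, 0.0466, 0.2398]
orientation: [0.001, 1.0, -0.02, 0.001]
wrist_force: [1.4, -0.2, 0.3]
finger_gap: 0.0856
```

```bash
python3 - <<'E'
from h import *
snap("wrist","w1")
plan([([.457,-.33,.24],0,7)])
E
```

```text
tcp [0.4211 0.0407 0.2397] yaw -2.57 t 1.45 gap 0.0852
[1.0, 0.0075, 0.0527, 0.0003, 0.1, -0.0, -0.4]
[1.0, 0.0072, 0.0527, 0.0002, 0.1, -0.0, -0.4]
[1.0, 0.0068, 0.0528, 0.0002, 0.1, -0.0, -0.4]
[1.0, 0.0065, 0.0528, 0.0001, 0.1, -0.0, -0.4]
[1.0, 0.0061, 0.0529, 0.0001, 0.1, -0.0, -0.4]
[1.0, 0.0058, 0.0529, 0.0001, 0.1, -0.0, -0.4]
[1.0, 0.0055, 0.0529, 0.0, 0.1, -0.0, -0.4]
```

View pics/w1.png

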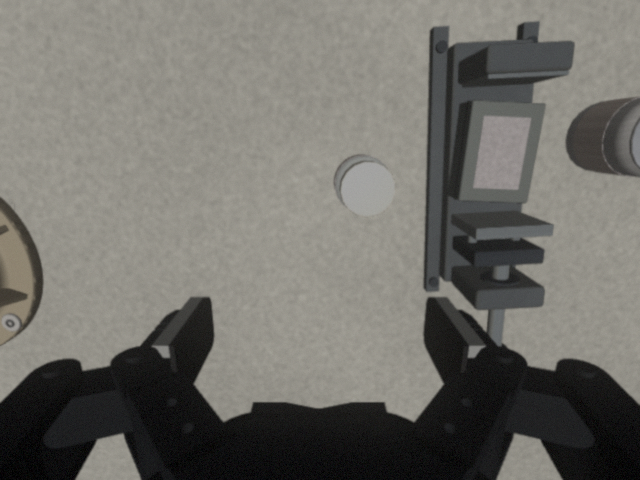

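Wrist view 1: fixed jaw face edge runs (487,77)-(573,70). Base box top is about (477,102),(545,104),(526,203),(459,195), and the sliding plate's top edge lies near y 212-225. Tin at right, jar at (366,187).

carry_out(moves=[1, 0.007, 0.053, 0, 0, 0, -0.5, 1, 0.007, 0.053, 0, 0, 0, -0.5, 1, 0.007, 0.053, 0, 0, 0, -0.5, 1, 0.006, 0.053, 0, 0, 0, -0.5, 1, 0.006, 0.053, 0, 0, 0, -0.5])

```text
clock: 2.08
tcp_pos: [0.4464, -0.2318, 0.2407]
orientation: [0.002, 1.0, 0.001, 0.001]
wrist_force: [0.9, -0.1, -0.1]
finger_gap: 0.0856
```

```bash
python3 - <<'E'
from h import *
st=dict(tcp_pos=np.array([.4211,.0407,.2397]));
q=R.from_euler('z',-2.57,degrees=True)*R.from_quat([1,0,0,0]);q=q.as_quat();st["orientation"]=np.r_[q[3],q[:3]]
C=cam("wrist",st)
for n,z,ps in [("base",.06,[(477,102),(545,104),(526,203),(459,195)]),("fixedface",.09,[(487,77),(573,70)]),("plate",.09,[(452,213),(549,213),(552,227),(452,232)]),("nut top",.095,[(452,268),(542,268),(542,286),(455,290)]),("jar",.065,[(367,188)]),("tin",.08,[(640,145)]),("bed",.03,[(453,45),(445,277)])]:
    print(n,*[onz(C,p,z)[:2].round(4) for p in ps])
plan([([.457,-.31,.24],0,2)])
E
```

```text
base [0.5542 0.1338] [0.6109 0.1301] [0.6042 0.0475] [0.544  0.0572]
fixedface [0.5477 0.1486] [0.6107 0.1512]
plate [0.5276 0.048 ] [0.6065 0.0446] [0.6106 0.0328] [0.5285 0.0321]
nut top [0.5285 0.0026] [ 0.6036 -0.0008] [ 0.6058 -0.0171] [ 0.5322 -0.0173]
jar [0.4625 0.0675]
tin [0.68   0.0951]
bed [0.5426 0.1836] [ 0.5466 -0.0325]
tcp [ 0.4464 -0.2318  0.2407] yaw 0.14 t 2.08 gap 0.0856
[1.0, 0.0052, 0.0391, 0.0005, 0.1, -0.0, 0.1]
[1.0, 0.0053, 0.0391, 0.0004, 0.1, -0.0, 0.1]
```

carry_out(moves=[1, 0.005, 0.03, 0, 0, 0, 0, 1, 0.005, 0.025, 0, 0, 0, 0, 1, 0, 0, 0, 0, 0, 0, 1, 0, 0, 0, 0, 0, 0, 1, 0, 0, 0, 0, 0, 0])

```text
clock: 2.7
tcp_pos: [0.4553, -0.2906, 0.2389]
orientation: [0.001, 1.0, -0.001, -0.001]
wrist_force: [0.3, -0.1, -0.3]
finger_gap: 0.0853
```

```bash
python3 - <<'E'
from h import *
im,C=snap("wrist","w2")
print(proj(C,[.457,-.368,.036]),env.get_state()["tcp_pos"])
E
```

```text
[322.16893548 288.0707753 ] [ 0.45530099 -0.29047286  0.23897431]
```

View pics/w2.png

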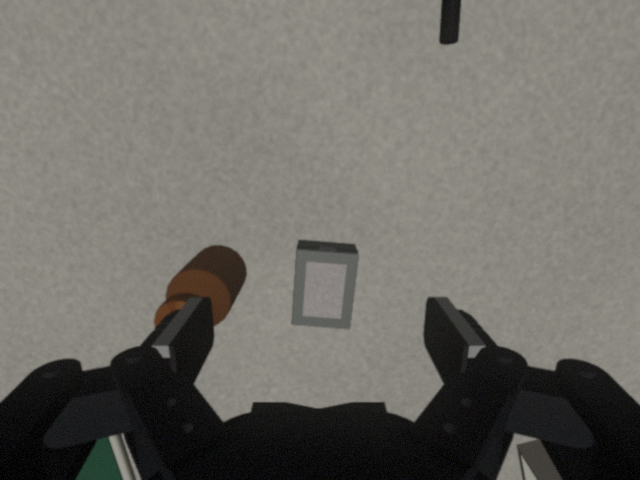

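Wrist view 2: the thick box top is at (297,249),(358,252),(350,328),(292,324), with the bottle to its left at around (200,285). The handle's free end shows at (449,42).

```bash
cat >> h.py <<'E'
def box(im,C,seed,z,L=(.084,.062),roi=60):
    """box top: label component at seed -> metric minAreaRect on plane z; also rim (hull of closed dark rim)"""
    g=cv2.GaussianBlur(cv2.cvtColor(im,cv2.COLOR_BGR2GRAY),(3,3),0);u,v=map(int,seed)
    s=g[max(v-roi,0):v+roi,max(u-roi,0):u+roi];c=(min(u,roi),min(v,roi))
    t=(np.median(g[v-8:v+9,u-8:u+9])+np.percentile(s,12))/2
    t,_=cv2.threshold(g[v-35:v+36,u-25:u+26],0,255,cv2.THRESH_OTSU)
    m=(s>t).astype(np.uint8);n,lab=cv2.connectedComponents(m)
    k=(lab==lab[c[1],c[0]]).astype(np.uint8)
    ct=max(cv2.findContours(k,cv2.RETR_EXTERNAL,cv2.CHAIN_APPROX_NONE)[0],key=cv2.contourArea)[:,0]+[max(u-roi,0),max(v-roi,0)]
    P=np.array([onz(C,p,z)[:2] for p in ct])
    (cx,cy),(w,h),a=cv2.minAreaRect((P*1000).astype(np.float32))
    if w<h: w,h,a=h,w,a+90
    print("label centre",round(cx/1000,4),round(cy/1000,4),"size",round(w,1),round(h,1),"long axis deg",round((a+90)%180-90,2),"thr",t)
E
python3 - <<'E'
from h import *
im=cv2.imread("pics/w2.png");C=cam("wrist",env.get_state())
box(im,C,(325,290),.036)
P=np.array([onz(C,p,.036)[:2] for p in [(297,249),(358,252),(350,328),(292,324)]])
print(P.round(4),P.mean(0),np.linalg.norm(P-np.roll(P,1,0),axis=1))
print("bottle base",onz(C,(215,265),0.0),"handle end",onz(C,(449,42),.072),onz(C,(449,42),.04))
E
```

```text
label centre 0.4585 -0.3705 size 60.2 40.2 long axis deg 85.39 thr 115.0
[[ 0.4322 -0.3262]
 [ 0.4923 -0.3294]
 [ 0.4864 -0.4135]
 [ 0.4254 -0.4088]] [ 0.4590549  -0.36947354] [0.08286104 0.06020974 0.08435766 0.06115418]
bottle base [ 0.33859226 -0.3561947   0.        ] handle end [ 0.55242999 -0.15069371  0.072     ] [ 0.56291538 -0.14331142  0.04      ]
```

```bash
python3 - <<'E'
from h import *
plan([([.4588,-.37,.16],np.radians(-4.6),2),([.4588,-.37,.05],np.radians(-4.6),3)])
E
```

```text
tcp [ 0.4553 -0.2905  0.239 ] yaw -0.14 t 2.75 gap 0.0854
[1.0, 0.0019, 0.0397, 0.0396, 0.1, 0.0, 2.2]
[1.0, 0.0034, 0.0396, 0.0395, 0.1, 0.0, 2.2]
[1.0, -0.0, -0.0, 0.0367, 0.0, -0.0, -0.0]
[1.0, -0.0, -0.0, 0.0367, 0.0, -0.0, -0.0]
[1.0, -0.0, -0.0, 0.0367, 0.0, -0.0, -0.0]
```

carry_out(moves=[1, 0.002, 0.04, 0.04, 0, 0, 2.2, 1, 0.003, 0.04, 0.04, 0, 0, 2.2, 1, 0, 0, 0.035, 0, 0, 0, 1, 0, 0, 0.035, 0, 0, 0, 1, 0, 0, 0.035, 0, 0, 0])

```text
clock: 3.38
tcp_pos: [0.4632, -0.3723, 0.0553]
orientation: [0.005, 0.999, -0.038, 0.004]
wrist_force: [-0.0, -0.2, 0.4]
finger_gap: 0.0857
```

```bash
python3 - <<'E'
from h import *
plan([([.4588,-.37,.018],np.radians(-4.6),2)])
E
```

```text
tcp [ 0.4632 -0.3723  0.0553] yaw -4.31 t 3.38 gap 0.0857
[1.0, -0.0024, -0.0011, 0.0186, 0.3, -0.2, 0.1]
[1.0, -0.0023, -0.0011, 0.0187, 0.3, -0.2, 0.1]
```

carry_out(moves=[1, -0.0024, -0.001, 0.018, 0.3, -0.2, 0.1, 1, -0.002, -0.001, 0.018, 0.3, -0.2, 0.1, 1, 0, 0, 0.001, 0, 0, 0, -1, 0, 0, 0, 0, 0, 0, -1, 0, 0, 0, 0, 0, 0], squeeze=40)

```text
clock: 4.0
tcp_pos: [0.4597, -0.3686, 0.0177]
orientation: [-0.001, 0.999, -0.038, 0.001]
wrist_force: [-0.2, 0.3, -2.6]
finger_gap: 0.0618
```

carry_out(moves=[-1, 0, 0, 0, 0, 0, 0, -1, 0, 0, 0, 0, 0, 0, -1, 0, 0, 0, 0, 0, 0, -1, 0, 0, -0.02, 0, 0, 0, -1, 0, 0, -0.04, 0, 0, 0])

```text
clock: 4.62
tcp_pos: [0.4569, -0.3662, 0.0752]
orientation: [-0.004, 0.999, -0.038, -0.003]
wrist_force: [-0.2, -1.1, -2.7]
finger_gap: 0.0613
```

```bash
python3 - <<'E'
from h import *
st=env.get_state();print(st["wrist_force"],st["orientation"])
plan([([.45,-.25,.22],0,3),([.56,.06,.22],0,6)],-1)
E
```

```text
[-0.23989341 -1.06498284 -2.66514007] [-0.00375572  0.99924845 -0.03848693 -0.00268148]
tcp [ 0.4569 -0.3662  0.0752] yaw -4.41 t 4.62 gap 0.0613
[-1.0, -0.0055, -0.0388, -0.048, -0.1, 0.1, -1.5]
[-1.0, -0.0045, -0.0388, -0.0481, -0.1, 0.1, -1.5]
[-1.0, -0.0034, -0.0388, -0.0482, -0.1, 0.1, -1.5]
[-1.0, 0.0183, -0.0517, -0.0, 0.0, 0.0, 0.0]
[-1.0, 0.0183, -0.0517, -0.0, 0.0, 0.0, 0.0]
[-1.0, 0.0183, -0.0517, -0.0, 0.0, 0.0, 0.0]
[-1.0, 0.0183, -0.0517, -0.0, 0.0, 0.0, 0.0]
[-1.0, 0.0183, -0.0517, -0.0, 0.0, 0.0, 0.0]
[-1.0, 0.0183, -0.0517, -0.0, 0.0, 0.0, 0.0]
```

carry_out(moves=[-1, -0.005, -0.038, -0.048, 0, 0, -1.5, -1, -0.004, -0.039, -0.048, 0, 0, -1.5, -1, -0.003, -0.04, -0.048, 0, 0, -1.5, -1, 0.018, -0.055, -0.01, 0, 0, 0, -1, 0.018, -0.055, 0, 0, 0, 0])

```text
clock: 5.25
tcp_pos: [0.4886, -0.1397, 0.2377]
orientation: [-0.002, 1.0, -0.002, 0.001]
wrist_force: [0.5, 0.1, -3.8]
finger_gap: 0.0613
```

carry_out(moves=[-1, 0.025, -0.05, 0, 0, 0, 0, -1, 0.025, -0.04, 0, 0, 0, 0, -1, 0.02, -0.03, 0, 0, 0, 0, -1, 0, 0, 0, 0, 0, 0, -1, 0, 0, 0, 0, 0, 0])

```text
clock: 5.88
tcp_pos: [0.5604, -0.012, 0.2387]
orientation: [-0.002, 1.0, 0.001, 0.001]
wrist_force: [0.1, -0.2, -2.7]
finger_gap: 0.0615
```

```bash
python3 - <<'E'
from h import *
im,C=snap("wrist","w3")
plan([([.578,.165,.24],np.radians(-5),4)],-1)
E
```

```text
tcp [ 0.5603 -0.0121  0.2387] yaw 0.03 t 5.92 gap 0.0615
[-1.0, 0.0044, -0.0443, -0.0002, -0.0, -0.0, 1.3]
[-1.0, 0.0035, -0.0444, -0.0002, -0.0, -0.0, 1.3]
[-1.0, 0.0025, -0.0444, -0.0002, -0.0, -0.0, 1.3]
[-1.0, 0.0015, -0.0445, -0.0003, -0.0, -0.0, 1.3]
```

View pics/w3.png

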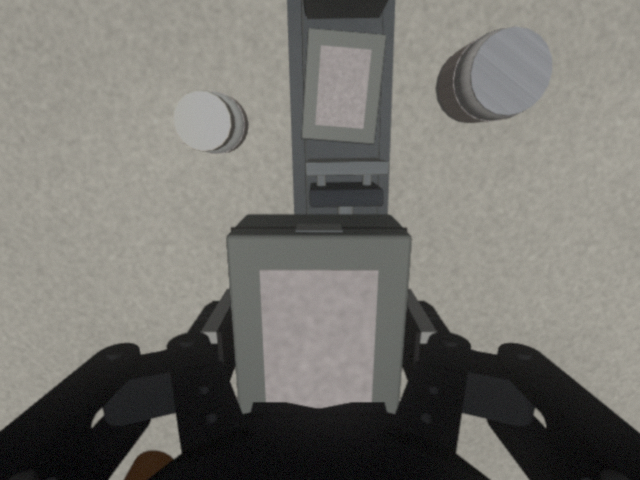

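Wrist view 3: the base box top is fully visible at (311,29),(385,35),(375,144),(303,139). The sliding plate edge is at y≈163-175 and the held box's top front edge runs (230,236)-(411,236).

```bash
python3 - <<'E'
from h import *
im=cv2.imread("pics/w3.png");st=env.get_state();C=cam("wrist",st)
box(im,C,(343,85),.06)
P=np.array([onz(C,p,.06)[:2] for p in [(311,29),(385,35),(375,144),(303,139)]])
print(P.round(4),P.mean(0),np.linalg.norm(P-np.roll(P,1,0),axis=1))
zt=st["tcp_pos"][2]+.0183
for p in [(230,236),(320,236),(411,236),(260,270),(378,270)]: print("held",onz(C,p,zt)-st["tcp_pos"])
print("plate",onz(C,(305,162),.09),onz(C,(390,162),.09),onz(C,(305,174),.09),onz(C,(390,174),.09),"fixed",onz(C,(305,16),.09),onz(C,(387,16),.09))
print("jar",onz(C,(203,121),.065),"tin",onz(C,(510,72),.08))
E
```

```text
label centre 0.5784 0.0978 size 60.0 39.9 long axis deg 85.59 thr 136.0
[[0.5532 0.1406]
 [0.6112 0.1366]
 [0.6069 0.0536]
 [0.5462 0.0576]] [0.57938474 0.09712173] [0.08334302 0.05815228 0.08306439 0.06081581]
held [-0.03075977  0.03894377  0.0183    ]
held [-0.00092082  0.03896993  0.0183    ]
held [0.02927409 0.03899894 0.0183    ]
held [-0.02132331  0.02695182  0.0183    ]
held [0.01887072 0.02698315 0.0183    ]
plate [0.54876147 0.04050684 0.09      ] [0.61440237 0.04062514 0.09      ] [0.54868247 0.03134534 0.09      ] [0.61490069 0.03145585 0.09      ] fixed [0.54959589 0.14087206 0.09      ] [0.60700746 0.14105655 0.09      ]
jar [0.464778   0.07186037 0.065     ] tin [0.70368088 0.10708792 0.08      ]
```

```bash
python3 - <<'E'
from h import *
plan([([.5799,.1004,.17],np.radians(-4.5),3),([.5799,.1004,.12],np.radians(-4.5),2)],-1)
E
```

```text
tcp [ 0.5603 -0.0121  0.2387] yaw 0.03 t 5.92 gap 0.0615
[-1.0, 0.0065, -0.0374, 0.023, -0.1, -0.1, 1.5]
[-1.0, 0.0055, -0.0376, 0.023, -0.1, -0.1, 1.5]
[-1.0, 0.0045, -0.0378, 0.0229, -0.1, -0.1, 1.5]
[-1.0, -0.0, -0.0, 0.025, 0.0, -0.0, 0.0]
[-1.0, -0.0, -0.0, 0.025, 0.0, -0.0, 0.0]
```

carry_out(moves=[-1, 0.0065, -0.0375, 0.018, 0, 0, 1.5, -1, 0.0055, -0.0375, 0.018, 0, 0, 1.5, -1, 0.0045, -0.0375, 0.018, 0, 0, 1.5, -1, 0, 0, 0.015, 0, 0, 0, -1, 0, 0, 0.02, 0, 0, 0])

```text
clock: 6.55
tcp_pos: [0.5814, 0.0956, 0.1499]
orientation: [-0.001, 0.999, -0.046, 0.004]
wrist_force: [-0.0, -0.2, -1.8]
finger_gap: 0.0611
```

```bash
python3 - <<'E'
from h import *
plan([([.5799,.1004,.0785],np.radians(-4.5),4)],-1)
E
```

```text
tcp [0.5814 0.0956 0.1499] yaw -5.23 t 6.55 gap 0.0611
[-1.0, -0.0006, -0.0011, 0.0178, -0.0, -0.1, -0.2]
[-1.0, -0.0006, -0.0011, 0.0178, -0.0, -0.1, -0.2]
[-1.0, -0.0005, -0.0011, 0.0178, -0.0, -0.1, -0.2]
[-1.0, -0.0005, -0.0011, 0.0178, -0.0, -0.1, -0.2]
```

carry_out(moves=[-1, -0.0006, -0.0015, 0.02, 0, 0, -0.2, -1, -0.0006, -0.0015, 0.02, 0, 0, -0.2, -1, -0.0006, -0.001, 0.015, 0, 0, -0.2, -1, 0, -0.001, 0.006, 0, 0, -0.1, -1, 0, 0, 0, 0, 0, 0])

```text
clock: 7.18
tcp_pos: [0.5785, 0.0937, 0.0856]
orientation: [0.0, 0.999, -0.043, 0.002]
wrist_force: [0.1, 0.3, -2.3]
finger_gap: 0.0612
```

```bash
python3 - <<'E'
from h import *
plan([([.5799,.1004,.0785],np.radians(-4.5),2)],-1)
print(env.get_state()["orientation"])
E
```

```text
tcp [0.5785 0.0937 0.0856] yaw -4.96 t 7.17 gap 0.0612
[-1.0, 0.0004, -0.0034, 0.0035, 0.0, -0.1, -0.2]
[-1.0, 0.0004, -0.0034, 0.0035, 0.0, -0.1, -0.2]
[ 3.82923492e-04  9.99060774e-01 -4.32821845e-02  2.01887847e-03]
```

carry_out(moves=[-1, 0.0005, -0.0035, 0.0, 0, -0.1, -0.2, -1, 0.0005, -0.0035, 0.002, 0, 0, -0.2, -1, 0, 0, 0.002, 0, 0, 0, -1, 0, 0, 0.001, 0, 0, 0, -1, 0, 0, 0, 0, 0, 0])

```text
clock: 7.8
tcp_pos: [0.582, 0.1014, 0.0825]
orientation: [0.0, 0.999, -0.039, 0.003]
wrist_force: [-0.8, 0.4, -3.9]
finger_gap: 0.0614
```

```bash
python3 - <<'E'
from h import *
plan([([.5799,.1004,.0785],np.radians(-4.5),1)],-1)
print(env.get_state()["orientation"])
E
```

```text
tcp [0.582  0.1014 0.0825] yaw -4.5 t 7.8 gap 0.0614
[-1.0, -0.002, 0.0012, 0.004, 0.0, -0.4, 0.0]
[ 2.10278839e-04  9.99224741e-01 -3.92433912e-02  3.13512445e-03]
```

carry_out(moves=[-1, -0.002, 0.001, 0.002, 0, -0.4, 0, -1, 0, 0, 0.0015, 0, 0, 0, -1, 0, 0, 0.001, 0, 0, 0, -1, 0, 0, 0, 0, 0, 0, -1, 0, 0, 0, 0, 0, 0])

```text
clock: 8.43
tcp_pos: [0.5796, 0.1004, 0.0776]
orientation: [0.0, 0.999, -0.039, -0.001]
wrist_force: [-0.1, -0.2, -3.2]
finger_gap: 0.0617
```

```bash
python3 - <<'E'
from h import *
plan([([.5799,.1004,.0785],np.radians(-4.5),1)],-1)
print(env.get_state()["orientation"],env.get_state()["wrist_force"])
E
```

```text
tcp [0.5796 0.1004 0.0776] yaw -4.51 t 8.43 gap 0.0617
[-1.0, 0.0002, -0.0001, -0.0009, 0.0, 0.1, -0.0]
[ 9.93558494e-05  9.99224458e-01 -3.93695042e-02 -7.16811158e-04] [-0.10875955 -0.15678759 -3.18101184]
```

carry_out(moves=[-1, 0, 0, 0.0015, 0, 0, 0, -1, 0, 0, 0.001, 0, 0, 0, -1, 0, 0, 0, 0, 0, 0, -1, 0, 0, 0, 0, 0, 0, -1, 0, 0, 0, 0, 0, 0])

```text
clock: 9.05
tcp_pos: [0.5799, 0.1003, 0.0772]
orientation: [0.0, 0.999, -0.039, 0.0]
wrist_force: [-1.2, -0.5, 0.2]
finger_gap: 0.0611
```

Contact (weight is off the wrist). Release and rise.

carry_out(moves=[-0.2, 0, 0, 0, 0, 0, 0, 0.8, 0, 0, 0, 0, 0, 0, 0.9, 0, 0, 0, 0, 0, 0, 0.9, 0, 0, 0, 0, 0, 0, 0.9, 0, 0, -0.03, 0, 0, 0])

```text
clock: 9.68
tcp_pos: [0.579, 0.1002, 0.1056]
orientation: [0.0, 0.999, -0.039, -0.001]
wrist_force: [-0.3, 0.9, 0.3]
finger_gap: 0.0811
```

```bash
python3 - <<'E'
from h import *
plan([([.575,.18,.24],np.radians(-4.5),3),([.45,.32,.24],np.radians(40),4)],1)
E
```

```text
tcp [0.579  0.1002 0.1056] yaw -4.51 t 9.68 gap 0.0811
[1.0, -0.0036, -0.0264, -0.0448, 0.0, 0.1, -0.0]
[1.0, -0.0035, -0.0264, -0.0448, 0.0, 0.1, -0.0]
[1.0, -0.0035, -0.0264, -0.0448, 0.0, 0.1, -0.0]
[1.0, -0.0339, -0.0324, -0.0, -0.0, -0.0, -11.1]
[1.0, -0.027, -0.0384, -0.0, -0.0, -0.0, -11.1]
[1.0, -0.0191, -0.0429, 0.0, -0.0, -0.0, -11.1]
[1.0, -0.0105, -0.0457, 0.0, -0.0, -0.0, -11.1]
```

carry_out(moves=[1, 0, 0, -0.045, 0, 0, 0, 1, -0.004, -0.03, -0.045, 0, 0, 0, 1, -0.004, -0.045, -0.042, 0, 0, 0, 1, 0, 0, 0, 0, 0, 0, 1, 0, 0, 0, 0, 0, 0])

```text
clock: 10.3
tcp_pos: [0.5786, 0.1771, 0.2434]
orientation: [-0.0, 0.999, -0.04, 0.001]
wrist_force: [0.7, -0.6, -0.1]
finger_gap: 0.0856
```

```bash
python3 - <<'E'
from h import *
im,C=snap("wrist","w4");print(proj(C,[.579,.0975,.096]))
plan([([.42,.38,.24],np.radians(40),5)],1)
E
```

```text
[327.76200652 316.54916827]
tcp [0.5787 0.177  0.2436] yaw -4.63 t 10.35 gap 0.0853
[1.0, -0.0349, -0.0379, 0.0007, -0.0, -0.0, -8.9]
[1.0, -0.0286, -0.0429, 0.0007, -0.0, -0.0, -8.9]
[1.0, -0.0216, -0.0468, 0.0007, -0.0, -0.0, -8.9]
[1.0, -0.0141, -0.0496, 0.0007, -0.0, -0.0, -8.9]
[1.0, -0.0062, -0.0512, 0.0007, -0.0, -0.0, -8.9]
```

View pics/w4.png

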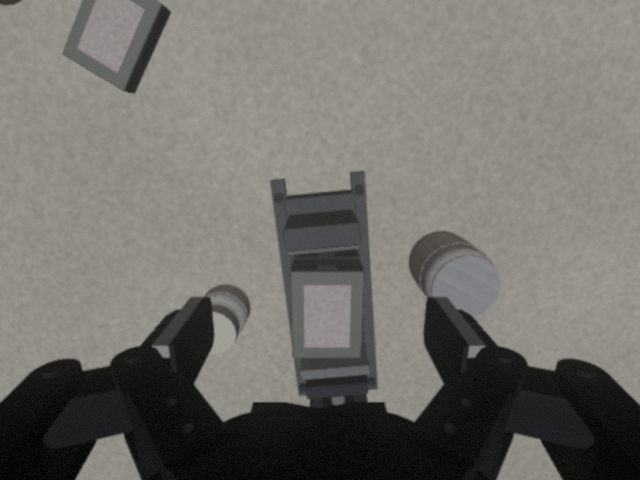

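Wrist view 4: the thick box sits squarely over the base, label centre about (328,315). The thin box is in the top left, label around (108,35).

```bash
python3 - <<'E'
from h import *
im=cv2.imread("pics/w4.png");C=cam("wrist",env.get_state())
box(im,C,(328,315),.096)
P=np.array([onz(C,p,.022)[:2] for p in [(64,53),(133,92),(170,14)]]);print(P, np.linalg.norm(np.diff(P,axis=0),axis=1))
print("base front top",onz(C,(290,262),.06),onz(C,(363,262),.06), "thick front",onz(C,(291,271),.096),onz(C,(363,268),.096))
E
```

```text
label centre 0.5782 0.0972 size 59.8 40.0 long axis deg 85.39 thr 122.0
[[0.35863139 0.34056752]
 [0.41466845 0.30222604]
 [0.4610702  0.36292008]] [0.06789861 0.07639953]
base front top [0.54749148 0.13753263 0.06      ] [0.61567732 0.13205232 0.06      ] thick front [0.55154387 0.1420314  0.096     ] [0.61169512 0.13987463 0.096     ]
```

```bash
python3 - <<'E'
from h import *
plan([([.455,.415,.23],np.radians(-36),5)],1)
E
```

```text
tcp [0.5787 0.177  0.2436] yaw -4.63 t 10.35 gap 0.0853
[1.0, -0.0285, -0.0454, 0.0027, -0.0, -0.0, 6.3]
[1.0, -0.0333, -0.0421, 0.0027, -0.0, -0.0, 6.3]
[1.0, -0.0377, -0.0382, 0.0027, -0.0, -0.0, 6.3]
[1.0, -0.0416, -0.0338, 0.0027, -0.0, -0.0, 6.3]
[1.0, -0.0451, -0.0291, 0.0027, -0.0, -0.0, 6.3]
```

carry_out(moves=[1, -0.0285, -0.0455, 0.003, 0, 0, 6.3, 1, -0.033, -0.042, 0.003, 0, 0, 6.3, 1, -0.038, -0.038, 0.003, 0, 0, 6.3, 1, -0.04, -0.03, 0.003, 0, 0, 6.3, 1, -0.035, -0.02, 0, 0, 0, 5])

```text
clock: 10.98
tcp_pos: [0.46, 0.3959, 0.2226]
orientation: [0.004, 0.949, -0.315, -0.003]
wrist_force: [-0.1, -0.2, -0.6]
finger_gap: 0.0856
```

carry_out(moves=[1, 0, 0, 0, 0, 0, 0, 1, 0, 0, 0, 0, 0, 0, 1, 0, 0, 0, 0, 0, 0, 1, 0, 0, 0, 0, 0, 0, 1, 0, 0, 0, 0, 0, 0])

```text
clock: 11.6
tcp_pos: [0.4599, 0.3926, 0.2188]
orientation: [0.007, 0.949, -0.315, -0.005]
wrist_force: [0.2, -0.7, -0.2]
finger_gap: 0.0854
```

```bash
python3 - <<'E'
from h import *
im,C=snap("wrist","w5");s=proj(C,[.407,.353,.022]);print(s)
box(im,C,s,.022)
plan([([.455,.415,.23],np.radians(-36),1)],1)
E
```

```text
[302.35111388 273.35503231]
label centre 0.4056 0.3554 size 60.6 40.0 long axis deg 53.99 thr 118.0
tcp [0.4599 0.3926 0.2188] yaw -36.76 t 11.65 gap 0.0857
[1.0, -0.0174, -0.0148, -0.0113, 0.9, 0.3, -0.8]
```

View pics/w5.png

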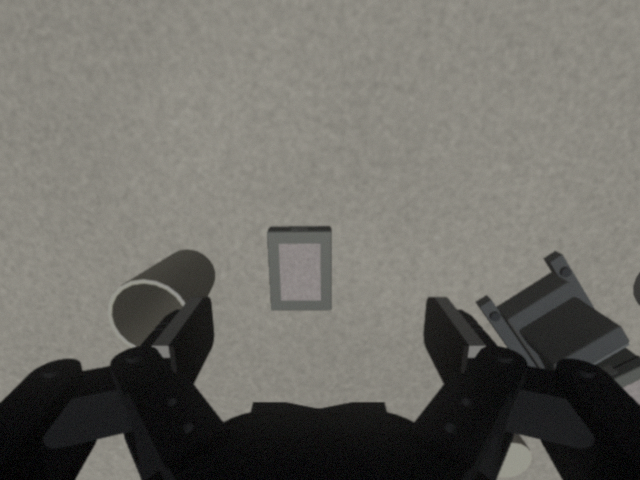

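Wrist view 5: thin box label at (301,272), cup at left (160,295), clear of the left finger's path.

```bash
python3 - <<'E'
from h import *
plan([([.4056,.3554,.12],np.radians(-36),2),([.4056,.3554,.05],np.radians(-36),3)],1)
E
```

```text
tcp [0.4599 0.3926 0.2188] yaw -36.76 t 11.65 gap 0.0857
[1.0, -0.0104, 0.0304, 0.05, 0.5, 0.1, -0.4]
[1.0, -0.0107, 0.0307, 0.0497, 0.5, 0.1, -0.4]
[1.0, 0.0, 0.0, 0.0233, -0.0, 0.0, -0.0]
[1.0, 0.0, 0.0, 0.0233, -0.0, 0.0, -0.0]
[1.0, 0.0, 0.0, 0.0233, -0.0, 0.0, -0.0]
```

carry_out(moves=[1, -0.01, 0.03, 0.045, 0.5, 0.1, -0.4, 1, -0.01, 0.03, 0.045, 0.5, 0.1, -0.4, 1, 0, 0, 0.025, 0, 0, 0, 1, 0, 0, 0.025, 0, 0, 0, 1, 0, 0, 0.01, 0, 0, 0])

```text
clock: 12.28
tcp_pos: [0.408, 0.3547, 0.0676]
orientation: [-0.004, 0.951, -0.309, 0.002]
wrist_force: [-0.4, -0.5, -0.2]
finger_gap: 0.0854
```

```bash
python3 - <<'E'
from h import *
plan([([.4056,.3554,.013],np.radians(-36),2)],1)
E
```

```text
tcp [0.408  0.3547 0.0676] yaw -36.04 t 12.28 gap 0.0854
[1.0, -0.0012, 0.0007, 0.0273, -0.2, -0.0, -0.0]
[1.0, -0.0012, 0.0006, 0.0273, -0.2, -0.0, -0.0]
```

carry_out(moves=[1, -0.001, 0.0006, 0.025, -0.3, 0, 0, 1, -0.001, 0.0006, 0.022, -0.2, 0, 0, 1, 0, 0, 0.006, 0, 0, 0, 1, 0, 0, 0.001, 0, 0, 0, -1, 0, 0, 0, 0, 0, 0])

```text
clock: 12.9
tcp_pos: [0.4098, 0.3571, 0.0156]
orientation: [-0.002, 0.951, -0.31, 0.002]
wrist_force: [0.7, 0.1, 0.4]
finger_gap: 0.0699
```

```bash
python3 - <<'E'
from h import *
plan([([.4056,.3554,.013],np.radians(-36),1)],1)
E
```

```text
tcp [0.4098 0.3571 0.0156] yaw -36.08 t 12.9 gap 0.0699
[1.0, -0.0024, 0.0038, 0.0026, -0.3, -0.2, -0.1]
```

carry_out(moves=[0.8, -0.002, 0.0035, 0.002, -0.3, -0.2, 0, -1, 0, 0, 0, 0, 0, 0, -1, 0, 0, 0, 0, 0, 0, -1, 0, 0, 0, 0, 0, 0, -1, 0, 0, 0, 0, 0, 0])

```text
clock: 13.52
tcp_pos: [0.4068, 0.3558, 0.0152]
orientation: [-0.001, 0.951, -0.31, 0.001]
wrist_force: [-0.9, -1.2, -1.5]
finger_gap: 0.061
```

```bash
python3 - <<'E'
from h import *
plan([([.41,.36,.23],np.radians(-36),4)],-1)
E
```

```text
tcp [0.4068 0.3558 0.0152] yaw -36.07 t 13.53 gap 0.061
[-1.0, 0.0001, -0.0014, -0.0537, -0.0, -0.0, -0.0]
[-1.0, 0.0001, -0.0014, -0.0537, -0.0, -0.0, -0.0]
[-1.0, 0.0001, -0.0014, -0.0537, -0.0, -0.0, -0.0]
[-1.0, 0.0, -0.0014, -0.0537, -0.0, -0.0, -0.0]
```

carry_out(moves=[-1, 0, 0, -0.03, 0, 0, 0, -1, 0, 0, -0.05, 0, 0, 0, -1, 0, 0, -0.055, 0, 0, 0, -1, 0, 0, -0.055, 0, 0, 0, -1, 0, 0, 0, 0, 0, 0])

```text
clock: 14.15
tcp_pos: [0.4054, 0.3548, 0.2089]
orientation: [0.001, 0.951, -0.31, -0.001]
wrist_force: [-0.1, -0.1, -1.7]
finger_gap: 0.0611
```

```bash
python3 - <<'E'
from h import *
print(env.get_state()["wrist_force"])
plan([([.5782,.0982,.22],np.radians(-4.6),7)],-1)
E
```

```text
[-0.06978486 -0.14164938 -1.73292697]
tcp [0.4054 0.3548 0.2089] yaw -36.08 t 14.15 gap 0.0611
[-1.0, 0.0415, 0.0151, -0.0016, 0.0, 0.0, -4.5]
[-1.0, 0.0402, 0.0183, -0.0016, 0.0, 0.0, -4.5]
[-1.0, 0.0387, 0.0214, -0.0016, 0.0, 0.0, -4.5]
[-1.0, 0.0369, 0.0244, -0.0016, 0.0, 0.0, -4.5]
[-1.0, 0.0348, 0.0272, -0.0016, 0.0, 0.0, -4.5]
[-1.0, 0.0326, 0.0298, -0.0016, 0.0, 0.0, -4.5]
[-1.0, 0.0302, 0.0323, -0.0016, 0.0, 0.0, -4.5]
```

carry_out(moves=[-1, 0.0415, 0.015, -0.0016, 0, 0, -4.5, -1, 0.04, 0.018, -0.0016, 0, 0, -4.5, -1, 0.0385, 0.0215, -0.0016, 0, 0, -4.5, -1, 0.037, 0.0245, -0.0016, 0, 0, -4.5, -1, 0.035, 0.027, -0.0016, 0, 0, -4.5])

```text
clock: 14.78
tcp_pos: [0.5297, 0.1702, 0.2116]
orientation: [0.001, 0.994, -0.108, -0.004]
wrist_force: [0.4, 0.5, -0.7]
finger_gap: 0.0607
```

carry_out(moves=[-1, 0.031, 0.029, 0, 0, 0, -4.5, -1, 0.02, 0.025, 0, 0, 0, -3, -1, 0, 0, 0, 0, 0, 0, -1, 0, 0, 0, 0, 0, 0, -1, 0, 0, 0, 0, 0, 0])

```text
clock: 15.4
tcp_pos: [0.5695, 0.1033, 0.2046]
orientation: [0.001, 0.999, -0.043, -0.009]
wrist_force: [-0.9, 0.2, -1.1]
finger_gap: 0.0611
```

```bash
python3 - <<'E'
from h import *
im,C=snap("wrist","w6")
plan([([.5782,.0982,.17],np.radians(-4.6),4)],-1)
E
```

```text
tcp [0.5695 0.1035 0.2046] yaw -4.89 t 15.45 gap 0.0609
[-1.0, 0.0024, 0.0011, 0.0086, 0.0, 0.3, -0.1]
[-1.0, 0.0024, 0.0011, 0.0086, 0.0, 0.3, -0.1]
[-1.0, 0.0024, 0.0011, 0.0086, 0.0, 0.3, -0.1]
[-1.0, 0.0023, 0.0011, 0.0086, 0.0, 0.3, -0.1]
```

View pics/w6.png

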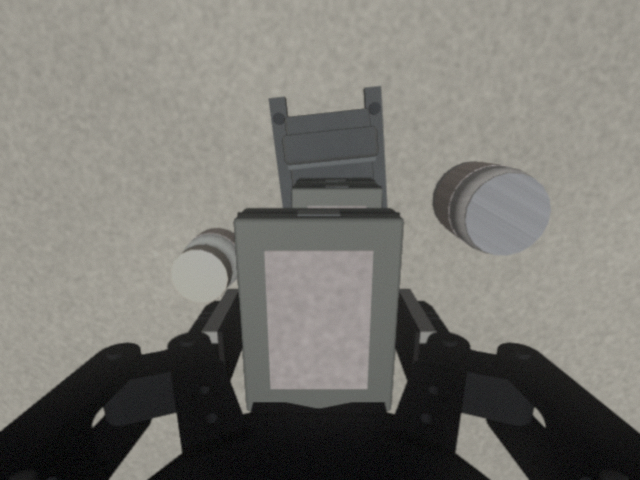

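Wrist view 6: the thin box is held squarely, with label corners (264,250),(373,250),(367,390),(271,390). The stack is visible behind it.

```bash
python3 - <<'E'
from h import *
c=env.calibration("wrist");M=c["hand_eye"];C=(c["camera_matrix"],c["k1"],M[:3,:3],M[:3,3])
P=np.array([onz(C,p,-.0068) for p in [(264,250),(373,250),(367,390),(271,390)]])
print(P.round(4),P.mean(0).round(4))
# thick held earlier, same method from front edge
E
```

```text
[[-0.0215 -0.0304 -0.0068]
 [ 0.0187 -0.0304 -0.0068]
 [ 0.0189  0.0308 -0.0068]
 [-0.0212  0.0309 -0.0068]] [-0.0013  0.0002 -0.0068]
```

```bash
python3 - <<'E'
from h import *
plan([([.5795,.0973,.13],np.radians(-4.6),4)],-1)
E
```

```text
tcp [0.5695 0.1035 0.2046] yaw -4.89 t 15.45 gap 0.0609
[-1.0, 0.003, 0.0013, 0.0186, 0.0, 0.3, -0.1]
[-1.0, 0.0029, 0.0013, 0.0186, 0.0, 0.3, -0.1]
[-1.0, 0.0028, 0.0013, 0.0186, 0.0, 0.3, -0.1]
[-1.0, 0.0027, 0.0013, 0.0186, 0.0, 0.3, -0.1]
```

carry_out(moves=[-1, 0.003, 0.0015, 0.018, 0, 0.3, 0, -1, 0.003, 0.0015, 0.018, 0, 0.3, 0, -1, 0.003, 0.0015, 0.018, 0, 0.3, 0, -1, 0.003, 0.0015, 0.015, 0, 0.2, 0, -1, 0, 0, 0, 0, 0, 0])

```text
clock: 16.08
tcp_pos: [0.5787, 0.1012, 0.135]
orientation: [0.001, 0.999, -0.039, 0.002]
wrist_force: [-0.9, 0.0, -1.6]
finger_gap: 0.0608
```

```bash
python3 - <<'E'
from h import *
plan([([.5795,.0973,.114],np.radians(-4.6),2)],-1)
E
```

```text
tcp [0.5787 0.1012 0.135 ] yaw -4.49 t 16.07 gap 0.0608
[-1.0, 0.0005, 0.0019, 0.0105, 0.1, -0.1, 0.1]
[-1.0, 0.0005, 0.0019, 0.0105, 0.1, -0.1, 0.1]
```

carry_out(moves=[-1, 0.0005, 0.002, 0.01, 0.1, -0.1, 0, -1, 0.0005, 0.002, 0.009, 0, -0.1, 0, -1, 0, 0, 0, 0, 0, 0, -1, 0, 0, 0, 0, 0, 0, -1, 0, 0, 0, 0, 0, 0])

```text
clock: 16.7
tcp_pos: [0.5802, 0.0978, 0.1169]
orientation: [0.0, 0.999, -0.039, 0.001]
wrist_force: [-0.5, -0.4, -1.3]
finger_gap: 0.0614
```

```bash
python3 - <<'E'
from h import *
plan([([.5795,.0973,.1115],np.radians(-4.6),1)],-1)
E
```

```text
tcp [0.5802 0.0978 0.1169] yaw -4.42 t 16.7 gap 0.0614
[-1.0, -0.0007, 0.0006, 0.0054, 0.0, -0.2, 0.2]
```

carry_out(moves=[-1, -0.0006, 0.0005, 0.003, 0, -0.2, 0.2, -1, 0, 0, 0.0015, 0, 0, 0, -1, 0, 0, 0.0015, 0, 0, 0, -1, 0, 0, 0, 0, 0, 0, -1, 0, 0, 0, 0, 0, 0])

```text
clock: 17.32
tcp_pos: [0.5799, 0.0973, 0.1113]
orientation: [0.0, 0.999, -0.04, 0.0]
wrist_force: [-0.1, -0.1, -1.2]
finger_gap: 0.0609
```

carry_out(moves=[-1, 0, 0, 0.0015, 0, 0, 0, -1, 0, 0, 0.001, 0, 0, 0, -1, 0, 0, 0, 0, 0, 0, -1, 0, 0, 0, 0, 0, 0, -1, 0, 0, 0, 0, 0, 0])

```text
clock: 17.95
tcp_pos: [0.5801, 0.0973, 0.1113]
orientation: [0.0, 0.999, -0.04, 0.001]
wrist_force: [0.6, -0.7, 1.2]
finger_gap: 0.061
```

Contact. Release, rise, and move back so that the crank is in view.

carry_out(moves=[-0.2, 0, 0, 0, 0, 0, 0, 0.8, 0, 0, 0, 0, 0, 0, 0.9, 0, 0, 0, 0, 0, 0, 0.9, 0, 0, 0, 0, 0, 0, 0.9, 0, 0, -0.03, 0, 0, 0])

```text
clock: 18.58
tcp_pos: [0.5783, 0.0973, 0.1389]
orientation: [0.0, 0.999, -0.04, -0.002]
wrist_force: [-0.1, 0.2, 0.2]
finger_gap: 0.0813
```

carry_out(moves=[1, 0, 0, -0.045, 0, 0, 0, 1, 0, -0.03, -0.045, 0, 0, 0, 1, 0, -0.045, -0.03, 0, 0, 0, 1, 0, 0, 0, 0, 0, 0, 1, 0, 0, 0, 0, 0, 0])

```text
clock: 19.2
tcp_pos: [0.5858, 0.1732, 0.2639]
orientation: [-0.0, 0.999, -0.041, -0.0]
wrist_force: [0.1, -0.0, 0.0]
finger_gap: 0.0852
```

```bash
python3 - <<'E'
from h import *
im,C=snap("wrist","w7");s=proj(C,[.578,.097,.118]);print(s)
box(im,C,s,.118)
plan([([.56,-.05,.25],0,5)],1)
E
```

```text
[318.48438889 314.47312454]
label centre 0.5785 0.0976 size 59.2 40.1 long axis deg 85.36 thr 122.0
tcp [0.5858 0.1731 0.2639] yaw -4.76 t 19.25 gap 0.0853
[1.0, -0.0014, 0.0449, 0.0028, -0.0, 0.0, -1.0]
[1.0, -0.0022, 0.0449, 0.0028, -0.0, 0.0, -1.0]
[1.0, -0.0029, 0.0448, 0.0028, -0.0, 0.0, -1.0]
[1.0, -0.0037, 0.0448, 0.0028, -0.0, 0.0, -1.0]
[1.0, -0.0044, 0.0447, 0.0028, -0.0, 0.0, -1.0]
```

carry_out(moves=[1, -0.002, 0.045, 0.003, 0, 0, -1, 1, -0.002, 0.045, 0.003, 0, 0, -1, 1, -0.003, 0.045, 0.003, 0, 0, -1, 1, -0.004, 0.045, 0, 0, 0, -1, 1, 0, 0.03, 0, 0, 0, -0.7])

```text
clock: 19.88
tcp_pos: [0.5595, -0.0441, 0.2474]
orientation: [-0.0, 1.0, 0.0, -0.006]
wrist_force: [0.8, 0.8, -0.1]
finger_gap: 0.0853
```

carry_out(moves=[1, 0, 0, 0, 0, 0, 0, 1, 0, 0, 0, 0, 0, 0, 1, 0, 0, 0, 0, 0, 0, 1, 0, 0, 0, 0, 0, 0, 1, 0, 0, 0, 0, 0, 0])

```text
clock: 20.5
tcp_pos: [0.5573, -0.0452, 0.2446]
orientation: [-0.001, 1.0, -0.002, -0.008]
wrist_force: [1.0, -0.2, -0.1]
finger_gap: 0.0855
```

```bash
python3 - <<'E'
from h import *
im,C=snap("wrist","w8")
plan([([.56,-.13,.2],0,5)],1)
E
```

```text
tcp [ 0.5573 -0.0452  0.2446] yaw -0.2 t 20.55 gap 0.0854
[1.0, 0.0007, 0.017, 0.0089, -0.0, 0.2, -0.0]
[1.0, 0.0007, 0.017, 0.0089, -0.0, 0.2, -0.0]
[1.0, 0.0007, 0.017, 0.0089, -0.0, 0.2, -0.0]
[1.0, 0.0006, 0.017, 0.0089, -0.0, 0.2, -0.0]
[1.0, 0.0006, 0.017, 0.0089, -0.0, 0.2, -0.0]
```

View pics/w8.png

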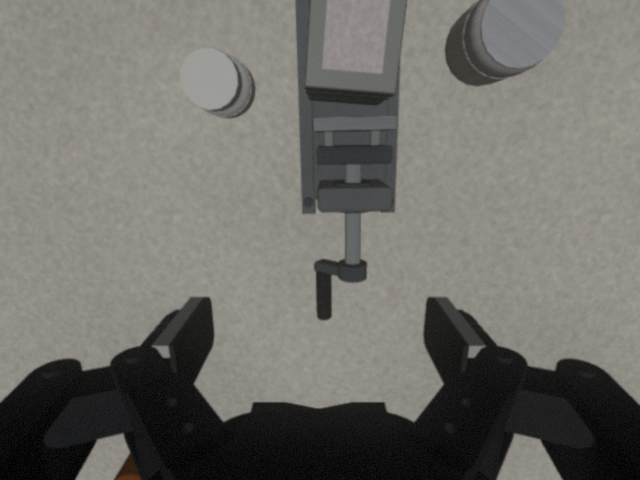

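Wrist view 8: the handle runs (323,270)-(324,318), hub at (352,270), screw shaft centred on x≈352, nut block (320-391, 182-210), sliding plate edge at y≈118-130.

```bash
python3 - <<'E'
from h import *
im=cv2.imread("pics/w8.png");C=cam("wrist",env.get_state())
g=cv2.cvtColor(im,cv2.COLOR_BGR2GRAY)
for r in (280,290,300,310): 
    x=np.where(g[r,305:345]<75)[0]+305; print(r,x.min(),x.max())
for r in (220,235,250): 
    x=np.where(g[r,330:375]<100)[0]+330; print("screw",r,x.min(),x.max())
s=[onz(C,p,.072) for p in [(352,220),(352,255),(352,165)]];print("screw",np.round(s,4))
for z in (.05,.06,.072,.08): print(z,onz(C,(323,275),z).round(4),onz(C,(324,310),z).round(4),"free end",onz(C,(324,319),z-.004).round(4))
print("nut",onz(C,(320,182),.095),onz(C,(391,182),.095),"plate",onz(C,(313,119),.09),onz(C,(397,118),.09))
t=cam("top");sd=cam("side")
# handle ends from top + side overview
print("free end",two(t,(378.5,210.3),sd,(303,208)),"arm end",two(t,(358,211),sd,(302,220)))
print("hub",two(t,(356.5,199),sd,(291.5,218)))
E
```

```text
280 317 344
290 317 330
300 317 330
310 317 330
screw 220 345 359
screw 235 345 359
screw 250 345 359
screw [[ 0.5822 -0.0439  0.072 ]
 [ 0.5829 -0.0761  0.072 ]
 [ 0.5811  0.0033  0.072 ]]
0.05 [ 0.5568 -0.1041  0.05  ] [ 0.5579 -0.1419  0.05  ] free end [ 0.5579 -0.1541  0.046 ]
0.06 [ 0.5569 -0.1001  0.06  ] [ 0.5579 -0.1368  0.06  ] free end [ 0.5579 -0.1487  0.056 ]
0.072 [ 0.5569 -0.0954  0.072 ] [ 0.5579 -0.1306  0.072 ] free end [ 0.5579 -0.1422  0.068 ]
0.08 [ 0.557  -0.0922  0.08  ] [ 0.5579 -0.1266  0.08  ] free end [ 0.5579 -0.1379  0.076 ]
nut [ 0.55461908 -0.00820591  0.095     ] [ 0.61023817 -0.00820567  0.095     ] plate [0.54927115 0.03915103 0.09      ] [0.61325276 0.03972414 0.09      ]
free end (array([ 0.55691412, -0.14880048,  0.05267415]), np.float64(0.0008599816553120721)) arm end (array([ 0.55415374, -0.09631786,  0.06051064]), np.float64(0.004923599683433733))
hub (array([ 0.58073664, -0.09104229,  0.07317454]), np.float64(0.0026576681164069732))
```

carry_out(moves=[1, 0, 0.022, 0, 0, 0.5, 0, 1, 0, 0.03, 0.02, 0, 0.3, 0, 1, 0, 0.026, 0.03, 0, 0, 0, 1, 0, 0.01, 0.03, 0, 0, 0, 1, 0, 0, 0.03, 0, 0, 0])

```text
clock: 21.18
tcp_pos: [0.5608, -0.1343, 0.1356]
orientation: [0.0, 1.0, 0.001, 0.004]
wrist_force: [0.7, -0.3, 0.2]
finger_gap: 0.0855
```

```bash
python3 - <<'E'
from h import *
plan([([.5575,-.1335,.046],0,4)],1)
E
```

```text
tcp [ 0.5608 -0.1343  0.1356] yaw 0.08 t 21.18 gap 0.0855
[1.0, -0.001, -0.0002, 0.0224, 0.0, -0.1, 0.0]
[1.0, -0.0009, -0.0002, 0.0224, 0.0, -0.1, 0.0]
[1.0, -0.0009, -0.0002, 0.0224, 0.0, -0.1, 0.0]
[1.0, -0.0009, -0.0002, 0.0224, 0.0, -0.1, 0.0]
```

carry_out(moves=[1, -0.001, 0, 0.0225, 0, -0.2, 0, 1, -0.001, 0, 0.0225, 0, -0.2, 0, 1, -0.001, 0, 0.022, 0, -0.1, 0, 1, -0.001, 0, 0.02, 0, 0, 0, 1, 0, 0, 0, 0, 0, 0])

```text
clock: 21.8
tcp_pos: [0.5557, -0.1326, 0.0436]
orientation: [-0.0, 1.0, 0.002, -0.003]
wrist_force: [0.0, -0.2, -0.7]
finger_gap: 0.0856
```

```bash
python3 - <<'E'
from h import *
plan([([.5575,-.1335,.046],0,1)],1)
E
```

```text
tcp [ 0.5557 -0.1326  0.0436] yaw 0.2 t 21.8 gap 0.0856
[1.0, 0.0018, 0.0009, -0.0024, -0.0, 0.3, 0.2]
```

carry_out(moves=[1, 0.0018, 0.001, -0.0024, 0, 0.3, 0.2, -1, 0, 0, 0, 0, 0, 0, -1, 0, 0, 0, 0, 0, 0, -1, 0, 0, 0, 0, 0, 0, -1, 0, 0, 0, 0, 0, 0], squeeze=30)

```text
clock: 22.42
tcp_pos: [0.5597, -0.1343, 0.0497]
orientation: [0.001, 1.0, 0.0, 0.002]
wrist_force: [-1.7, -1.4, -2.1]
finger_gap: 0.0139
```

carry_out(moves=[-1, 0, 0, 0, 0, 0, 0, -1, 0, 0, 0, 0, 0, 0, -1, 0, 0, 0, 0, 0, 0, -1, 0, 0, 0, 0, 0, 0, -1, 0, 0, 0, 0, 0, 0])

```text
clock: 23.05
tcp_pos: [0.5597, -0.1343, 0.0496]
orientation: [0.001, 1.0, 0.0, 0.002]
wrist_force: [-0.1, -0.5, 0.6]
finger_gap: 0.0139
```

```bash
cat >> h.py <<'E'
def crank(a0,da,n,xc=.584,zc=.0706,y0=None):
    st=env.get_state();p0=st["tcp_pos"];q=st["orientation"];A=R.from_quat(np.r_[q[1:],q[0]])
    z=R.from_matrix(np.diag([1.,-1,-1]));w=np.degrees((A.inv()*z).as_rotvec())
    m=np.degrees(np.arctan2(p0[0]-xc,p0[2]-zc))%360
    print("tcp",p0.round(4),"angle now",m.round(1),"radius",np.hypot(p0[0]-xc,p0[2]-zc).round(4),"tilt fix",w.round(2),"F",st["wrist_force"].round(1),"t",st["clock"])
    P=[p0]+[np.array([xc+.032*np.sin(t),p0[1]+.016*(t-np.radians(a0))/(2*np.pi),zc+.032*np.cos(t)]) for t in np.radians(a0+da*np.arange(1,n+1))]
    for i in range(n):
        d=P[i+1]-P[i];print(np.round([d[0],-d[1],-d[2]],4))
E
python3 - <<'E'
from h import *
crank(229,20,5)
E
```

```text
tcp [ 0.5597 -0.1343  0.0496] angle now 229.1 radius 0.0322 tilt fix [ 0.1  -0.27  0.03] F [-0.1 -0.5  0.6] t 23.05
[-0.0056 -0.0009 -0.0096]
[-0.0021 -0.0009 -0.0109]
[ 0.0017 -0.0009 -0.011 ]
[ 0.0054 -0.0009 -0.0097]
[ 0.0084 -0.0009 -0.0073]
```

carry_out(moves=[-1, -0.0056, -0.001, -0.0096, 0, -0.2, 0, -1, -0.002, -0.001, -0.011, 0, 0, 0, -1, 0.0017, -0.001, -0.011, 0, 0, 0, -1, 0.0054, -0.001, -0.0097, 0, 0, 0, -1, 0.0084, -0.001, -0.0073, 0, 0, 0])

```text
clock: 23.68
tcp_pos: [0.5724, -0.1293, 0.0995]
orientation: [0.001, 1.0, 0.0, 0.005]
wrist_force: [11.3, -4.1, -32.7]
finger_gap: 0.0134
```

```bash
python3 - <<'E'
from h import *
crank(329,25,5)
E
```

```text
tcp [ 0.5724 -0.1293  0.0995] angle now 338.0 radius 0.0311 tilt fix [ 0.06 -0.61  0.02] F [ 11.3  -4.1 -32.7] t 23.675
[ 0.0083 -0.0011 -0.003 ]
[ 0.0138 -0.0011  0.0016]
[ 0.0118 -0.0011  0.0072]
[ 0.0076 -0.0011  0.0116]
[ 0.002  -0.0011  0.0137]
```

```bash
python3 - <<'E'
from h import *
crank(337,20,5,.5855,.068)
E
```

```text
tcp [ 0.5724 -0.1293  0.0995] angle now 337.3 radius 0.0341 tilt fix [ 0.06 -0.61  0.02] F [ 11.3  -4.1 -32.7] t 23.675
[ 0.0115 -0.0009 -0.0005]
[ 0.011  -0.0009  0.0014]
[ 0.0099 -0.0009  0.005 ]
[ 0.0076 -0.0009  0.0081]
[ 0.0043 -0.0009  0.0102]
```

carry_out(moves=[-1, 0.0115, -0.001, 0, 0, -0.4, 0, -1, 0.011, -0.001, 0.0015, 0, -0.2, 0, -1, 0.01, -0.001, 0.005, 0, 0, 0, -1, 0.0076, -0.001, 0.008, 0, 0, 0, -1, 0.0043, -0.001, 0.01, 0, 0, 0])

```text
clock: 24.3
tcp_pos: [0.6159, -0.1245, 0.0779]
orientation: [0.002, 1.0, 0.0, -0.002]
wrist_force: [-1.8, -0.2, 2.9]
finger_gap: 0.0138
```

```bash
python3 - <<'E'
from h import *
crank(77,24,5,.5855,.068)
E
```

```text
tcp [ 0.6159 -0.1245  0.0779] angle now 72.0 radius 0.032 tilt fix [0.21 0.2  0.01] F [-1.8 -0.2  2.9] t 24.3
[ 0.001  -0.0011  0.016 ]
[-0.0052 -0.0011  0.0122]
[-0.0097 -0.0011  0.0091]
[-0.0126 -0.0011  0.0043]
[-0.0133 -0.0011 -0.0012]
```

carry_out(moves=[-1, 0.001, -0.001, 0.015, 0, 0, 0, -1, -0.005, -0.001, 0.0125, 0, 0, 0, -1, -0.0097, -0.001, 0.009, 0, 0, 0, -1, -0.0125, -0.001, 0.0043, 0, 0, 0, -1, -0.0133, -0.001, -0.001, 0, 0, 0])

```text
clock: 24.92
tcp_pos: [0.5765, -0.1198, 0.0373]
orientation: [0.003, 1.0, 0.0, 0.001]
wrist_force: [5.9, 0.6, 6.8]
finger_gap: 0.0138
```

```bash
python3 - <<'E'
from h import *
crank(197,24,5,.5855,.068)
E
```

```text
tcp [ 0.5765 -0.1198  0.0373] angle now 196.3 radius 0.032 tilt fix [ 0.29 -0.08  0.03] F [5.9 0.6 6.8] t 24.925
[-0.012  -0.0011 -0.0066]
[-0.008  -0.0011 -0.0106]
[-0.003  -0.0011 -0.013 ]
[ 0.0025 -0.0011 -0.0131]
[ 0.0076 -0.0011 -0.0109]
```

carry_out(moves=[-1, -0.012, -0.001, -0.0066, 0.2, 0, 0, -1, -0.008, -0.001, -0.0106, 0, 0, 0, -1, -0.003, -0.001, -0.013, 0, 0, 0, -1, 0.0025, -0.001, -0.013, 0, 0, 0, -1, 0.0076, -0.001, -0.011, 0, 0, 0])

```text
clock: 25.55
tcp_pos: [0.5616, -0.1147, 0.0909]
orientation: [0.0, 1.0, -0.0, 0.0]
wrist_force: [5.6, -1.5, -11.6]
finger_gap: 0.0138
```

```bash
python3 - <<'E'
from h import *
crank(320,24,5,.5855,.068)
E
```

```text
tcp [ 0.5616 -0.1147  0.0909] angle now 313.8 radius 0.0331 tilt fix [ 0.05 -0.04 -0.05] F [  5.6  -1.5 -11.6] t 25.55
[ 0.0151 -0.0011 -0.0079]
[ 0.0133 -0.0011 -0.0009]
[ 0.0125 -0.0011  0.0046]
[ 0.0096 -0.0011  0.0092]
[ 0.005  -0.0011  0.0123]
```

```bash
python3 - <<'E'
from h import *
crank(314,23,5,.5855,.068)
E
```

```text
tcp [ 0.5616 -0.1147  0.0909] angle now 313.8 radius 0.0331 tilt fix [ 0.05 -0.04 -0.05] F [  5.6  -1.5 -11.6] t 25.55
[ 0.0114 -0.001  -0.0066]
[ 0.0125 -0.001  -0.0025]
[ 0.0125 -0.001   0.0025]
[ 0.0105 -0.001   0.0072]
[ 0.0069 -0.001   0.0108]
```

carry_out(moves=[-1, 0.0114, -0.001, -0.0066, 0, 0, 0, -1, 0.0125, -0.001, -0.002, 0, 0, 0, -1, 0.0125, -0.001, 0.0025, 0, 0, 0, -1, 0.0105, -0.001, 0.0072, 0, 0, 0, -1, 0.007, -0.001, 0.0108, 0, 0, 0])

```text
clock: 26.18
tcp_pos: [0.6141, -0.1089, 0.0819]
orientation: [0.001, 1.0, -0.0, -0.004]
wrist_force: [-1.3, 0.0, 2.2]
finger_gap: 0.0134
```

```bash
python3 - <<'E'
from h import *
st=env.get_state();m=np.degrees(np.arctan2(st["tcp_pos"][0]-.5855,st["tcp_pos"][2]-.068))%360
crank(m,23,5,.5855,.068)
E
```

```text
tcp [ 0.6141 -0.1089  0.0819] angle now 64.0 radius 0.0318 tilt fix [ 0.08  0.43 -0.03] F [-1.3  0.   2.2] t 26.175
[ 0.0033 -0.001   0.0123]
[-0.0019 -0.001   0.0126]
[-0.0067 -0.001   0.0109]
[-0.0104 -0.001   0.0074]
[-0.0125 -0.001   0.0028]
```

carry_out(moves=[-1, 0.0033, -0.001, 0.0123, 0, 0.3, 0, -1, -0.002, -0.001, 0.0126, 0, 0, 0, -1, -0.0067, -0.001, 0.011, 0, 0, 0, -1, -0.0104, -0.001, 0.0074, 0, 0, 0, -1, -0.0125, -0.001, 0.003, 0, 0, 0])

```text
clock: 26.8
tcp_pos: [0.5844, -0.1043, 0.0356]
orientation: [0.002, 1.0, -0.0, -0.001]
wrist_force: [4.0, 1.1, 18.7]
finger_gap: 0.0141
```

```bash
python3 - <<'E'
from h import *
cv2.imwrite("pics/top2.png",env.read_camera("top")[:,:,::-1]);
st=env.get_state();m=np.degrees(np.arctan2(st["tcp_pos"][0]-.5855,st["tcp_pos"][2]-.068))%360
crank(m,21,5,.5855,.068)
E
```

```text
tcp [ 0.5832 -0.1042  0.0357] angle now 184.0 radius 0.0324 tilt fix [ 0.21  0.14 -0.03] F [-1.7  0.8 16.9] t 26.85
[-0.0113 -0.0009 -0.0033]
[-0.0095 -0.0009 -0.0068]
[-0.0064 -0.0009 -0.0097]
[-0.0025 -0.0009 -0.0114]
[ 0.0017 -0.0009 -0.0115]
```

```bash
python3 - <<'E'
from h import *
im=cv2.imread("pics/top2.png");C=cam("top");s=proj(C,[.58,.1,.118]);print(s)
a=cv2.resize(im[165:240,235:395],(800,375),interpolation=cv2.INTER_CUBIC);cv2.imwrite("pics/c2.png",cv2.convertScaleAbs(a,alpha=1.6))
E
```

```text
[278.8524549  192.28177247]
```

View pics/c2.png

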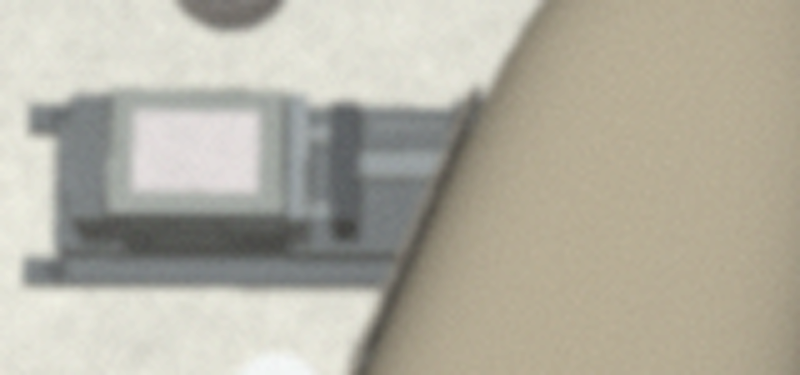

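Top crop: the column is now straight with the vise, between the fixed jaw (left) and the sliding plate (x≈300 in the crop). The nominal crank angle therefore applies, and I go to about 2.81 turns.

carry_out(moves=[-1, -0.0113, -0.001, -0.0033, 0.2, 0, 0, -1, -0.0095, -0.001, -0.0068, 0, 0, 0, -1, -0.0064, -0.001, -0.0097, 0, 0, 0, -1, -0.0025, -0.001, -0.0114, 0, 0, 0, -1, 0, 0, 0, 0, 0, 0])

```text
clock: 27.48
tcp_pos: [0.5529, -0.1009, 0.0672]
orientation: [0.001, 1.0, -0.001, 0.0]
wrist_force: [3.7, -1.0, 1.3]
finger_gap: 0.0138
```

```bash
python3 - <<'E'
from h import *
st=env.get_state();m=np.degrees(np.arctan2(st["tcp_pos"][0]-.5855,st["tcp_pos"][2]-.068))%360
crank(m,10,2,.5855,.068)
E
```

```text
tcp [ 0.5529 -0.1009  0.0672] angle now 268.5 radius 0.0327 tilt fix [ 0.08 -0.04 -0.1 ] F [ 3.7 -1.   1.3] t 27.475
[ 0.001  -0.0004 -0.0056]
[ 0.0013 -0.0004 -0.0054]
```

carry_out(moves=[-1, 0.001, -0.0005, -0.0056, 0, 0, 0, -1, 0.0015, -0.0005, -0.0054, 0, 0, 0, -1, 0.0005, 0, -0.001, 0, 0, 0, -1, 0, 0, 0, 0, 0, 0, -1, 0, 0, 0, 0, 0, 0])

```text
clock: 28.1
tcp_pos: [0.5543, -0.1, 0.0782]
orientation: [0.001, 1.0, -0.001, -0.002]
wrist_force: [1.1, -2.3, -2.5]
finger_gap: 0.014
```

```bash
python3 - <<'E'
from h import *
st=env.get_state();m=np.degrees(np.arctan2(st["tcp_pos"][0]-.5855,st["tcp_pos"][2]-.068))%360
crank(m,10,1,.5855,.068)
E
```

```text
tcp [ 0.5543 -0.1     0.0782] angle now 288.1 radius 0.0328 tilt fix [ 0.1   0.23 -0.12] F [ 1.1 -2.3 -2.5] t 28.1
[ 0.0029 -0.0004 -0.0049]
```

carry_out(moves=[0, 0, 0, 0, 0, 0, 0, 0.5, 0, 0, 0, 0, 0, 0, 0.5, 0, 0, 0, 0, 0, 0, 0.5, 0, 0, 0, 0, 0, 0, 0.5, 0, 0, -0.02, 0, 0, 0])

```text
clock: 28.72
tcp_pos: [0.552, -0.0976, 0.0971]
orientation: [-0.001, 1.0, -0.001, -0.004]
wrist_force: [-0.2, 0.4, -0.4]
finger_gap: 0.0642
```

carry_out(moves=[0.5, 0, 0, -0.04, 0, 0, 0, 0.5, 0, 0, -0.05, 0, 0, 0, 0.5, 0, -0.02, -0.05, 0, 0, 0, 0.5, 0, -0.03, -0.015, 0, 0, 0, 0.5, 0, 0, 0, 0, 0, 0])

```text
clock: 29.35
tcp_pos: [0.5536, -0.0469, 0.2585]
orientation: [-0.002, 1.0, -0.001, -0.004]
wrist_force: [0.8, -0.7, 0.4]
finger_gap: 0.064
```

```bash
python3 - <<'E'
from h import *
im,C=snap("wrist","w9");print(env.get_state()["tcp_pos"],env.get_state()["wrist_force"])
E
```

```text
[ 0.55350674 -0.04778717  0.25778167] [-0.66739049 -0.01173199  1.87397028]
```

View pics/w9.png

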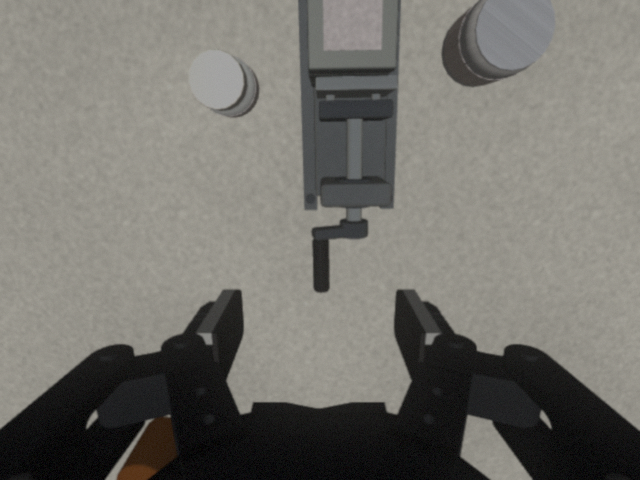

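Wrist view 9: the plate (y≈78-90) is tight against the column. The plate-to-carriage gap has shrunk from about 17 px to about 12 px, and the handle at (321,262) is free. I take one numeric check of the thin box from above.

carry_out(moves=[0.5, 0.005, -0.045, -0.003, 0, 0, 0, 0.5, 0.005, -0.05, 0, 0, 0, 0, 0.5, 0.005, -0.05, 0, 0, 0, 0, 0.5, 0.005, -0.05, 0, 0, 0, 0, 0.5, 0, -0.02, 0, 0, 0, 0])

```text
clock: 30.02
tcp_pos: [0.5751, 0.1666, 0.2548]
orientation: [-0.001, 1.0, -0.006, -0.008]
wrist_force: [0.8, -0.1, 0.4]
finger_gap: 0.0641
```

carry_out(moves=[0.5, 0, 0, 0, 0, 0, 0, 0.5, 0, 0, 0, 0, 0, 0, 0.5, 0, 0, 0, 0, 0, 0, 0.5, 0, 0, 0, 0, 0, 0, 0.5, 0, 0, 0, 0, 0, 0])

```text
clock: 30.65
tcp_pos: [0.5749, 0.1622, 0.2531]
orientation: [0.001, 1.0, -0.009, -0.009]
wrist_force: [-0.2, -0.6, 0.2]
finger_gap: 0.064
```

```bash
python3 - <<'E'
from h import *
im,C=snap("wrist","w10");s=proj(C,[.58,.11,.118]);print(s,env.get_state()["tcp_pos"])
box(im,C,s,.118)
cv2.imwrite("pics/c3.png",cv2.resize(im[150:430,200:440],(514,600),interpolation=cv2.INTER_CUBIC))
E
```

```text
[330.7782872  293.56437383] [0.57488673 0.16220151 0.25311257]
label centre 0.574 0.1124 size 60.3 39.9 long axis deg -89.6 thr 127.0
```

```bash
python3 - <<'E'
from h import *
im=cv2.imread("pics/w10.png");C=cam("wrist",env.get_state());g=cv2.cvtColor(im,cv2.COLOR_BGR2GRAY)
for n,P in [("thin label c",[.574,.1124,.118]),("thin front top",[.574,.1544,.118]),("thin front bot",[.574,.1544,.096]),("jaw face top .150",[.574,.150,.09]),("jaw face .154",[.574,.1544,.09]),("jaw back top",[.574,.175,.09])]: print(n,proj(C,P).round(1))
c=int(proj(C,[.574,.1544,.118])[0]);
for o in (-22,22): print([int(v) for v in g[175:262,c+o-4:c+o+5].mean(1)])
E
```

```text
thin label c [323.3 290.9]
thin front top [322.7 241.3]
thin front bot [322.9 234. ]
jaw face top .150 [323.  237.1]
jaw face .154 [322.9 232.1]
jaw back top [322.6 208.4]
[147, 136, 109, 72, 58, 66, 78, 81, 82, 82, 81, 82, 82, 82, 84, 83, 83, 83, 82, 80, 75, 64, 56, 54, 52, 52, 51, 53, 52, 53, 55, 64, 75, 81, 81, 82, 82, 81, 83, 82, 82, 81, 82, 82, 81, 82, 82, 82, 81, 81, 81, 79, 75, 77, 86, 100, 101, 87, 63, 57, 59, 53, 48, 47, 48, 53, 63, 80, 98, 107, 108, 108, 108, 108, 109, 108, 108, 108, 108, 107, 110, 119, 133, 139, 140, 139, 139]
[131, 93, 62, 61, 71, 80, 80, 81, 81, 81, 81, 81, 81, 82, 82, 81, 81, 81, 78, 70, 56, 48, 49, 50, 49, 51, 49, 49, 50, 55, 65, 76, 79, 79, 79, 79, 79, 79, 79, 79, 79, 79, 78, 79, 80, 78, 79, 78, 79, 78, 76, 75, 80, 90, 99, 95, 78, 59, 55, 57, 52, 46, 44, 46, 51, 61, 81, 97, 105, 106, 107, 106, 106, 106, 106, 106, 106, 106, 106, 110, 118, 133, 141, 143, 142, 143, 146]
```

```bash
python3 - <<'E'
from h import *
im=cv2.imread("pics/w9.png");g=cv2.cvtColor(im,cv2.COLOR_BGR2GRAY)
C=cam("wrist",dict(tcp_pos=np.array([.5536,-.0475,.258]),orientation=np.array([-.002,1,-.001,-.004])))
print([int(v) for v in g[40:110,345:366].mean(1)],"from row 40")
for n,P in [("thin rear top",[.574,.0704,.118]),("thin rear bot",[.574,.0704,.096])]: print(n,proj(C,P).round(1))
for r in (64,66,68,70,72,74,76,78): print(r,[onz(C,(355,r),z)[1].round(4) for z in (.118,.096,.09)])
for r in range(60,96,5):
    pass
for row in (50,56,62): 
    x=g[row,295:410].astype(int); print(row,[int(v) for v in x[::3]])
E
```

```text
[147, 145, 144, 143, 142, 143, 144, 145, 144, 136, 121, 112, 110, 110, 110, 110, 110, 111, 110, 111, 111, 111, 111, 111, 111, 109, 104, 89, 68, 50, 41, 38, 40, 46, 46, 56, 86, 100, 102, 102, 103, 103, 103, 103, 104, 104, 105, 104, 97, 76, 56, 47, 46, 45, 46, 47, 48, 58, 72, 73, 61, 54, 54, 55, 55, 55, 56, 56, 56, 57] from row 40
thin rear top [351.2  68. ]
thin rear bot [348.9  73.5]
64 [np.float64(0.073), np.float64(0.0771), np.float64(0.0782)]
66 [np.float64(0.0717), np.float64(0.0757), np.float64(0.0768)]
68 [np.float64(0.0704), np.float64(0.0743), np.float64(0.0753)]
70 [np.float64(0.0691), np.float64(0.0729), np.float64(0.0739)]
72 [np.float64(0.0678), np.float64(0.0715), np.float64(0.0725)]
74 [np.float64(0.0665), np.float64(0.0701), np.float64(0.071)]
76 [np.float64(0.0652), np.float64(0.0687), np.float64(0.0696)]
78 [np.float64(0.0639), np.float64(0.0673), np.float64(0.0682)]
50 [149, 143, 83, 82, 83, 114, 114, 112, 114, 116, 129, 122, 125, 129, 128, 117, 116, 127, 122, 125, 116, 120, 122, 123, 115, 112, 118, 117, 117, 110, 110, 111, 110, 109, 80, 144, 147, 145, 140]
56 [146, 139, 82, 85, 84, 111, 112, 114, 112, 113, 114, 110, 113, 110, 110, 111, 111, 112, 111, 109, 109, 112, 110, 110, 109, 107, 110, 112, 112, 109, 110, 110, 110, 107, 80, 145, 144, 136, 139]
62 [145, 143, 83, 83, 80, 113, 114, 113, 112, 114, 113, 113, 114, 113, 109, 112, 111, 111, 112, 111, 111, 112, 110, 113, 111, 113, 112, 109, 110, 108, 110, 109, 108, 106, 92, 150, 150, 148, 147]
```

```bash
python3 -c "
from workcell import env
print(env.hand_in()); s=env.get_state(); print(s['clock'],s['wrist_force'])"
```

```text
the job is handed in; nothing more can be done
None
the job is handed in; nothing more can be done
```

I stacked the thick box and then the thin one on the base box. I then turned the crank from about 0.65 to 2.80 turns, let go, backed off and handed in at about 31 s of the 72 s. The hand-in returned no verdict.

**Stack before clamping:** wrist-camera label centres for base, thick and thin agreed within 1 mm and 0.3°. Each box was set down until the wrist force showed contact, then released.

**After clamping:**
- **Column:** it had straightened against the fixed jaw, and the thin box was within 1° of the vise axis. The thin box's rear edge is about 0.5 mm along the screw from the plate face the thick box rests on.
- **Sprung face:** the crank angle gives about 4.8 mm pushed in. The plate-to-carriage gap in the pictures shrank by about 5 mm, which agrees.
- **Bystanders:** the jar and tin looked undisturbed in the last wrist picture. I did not measure the bottle or cup again.

**Checks that disagreed or were missing:**
- A roughly 4 mm bright strip at the fixed-jaw side could be the jaw lip or the thick box's edge. I took it as the lip, because the other end shows no offset. Either way it is inside 7 mm.
- I had no direct view of the thick box under the thin one, so its sideways position after clamping is inferred.
- Early in cranking the wrist force reached about 33 N, because my first circle centre was a few mm off. I corrected it, and the later readings stayed under 20 N.
- The last picture could not be viewed because the viewing limit was reached, so I checked it by numbers only.

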